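Fit the arm-rest post into its bracket

ROBOT

A 6-joint arm with a two-finger parallel gripper is mounted at the origin on the work surface. World frame = base frame: x ahead of the robot, y to its left, z up, the work surface at z = 0. Lengths are in m, angles in degrees, forces in N, time in s.
With the tool pointing down it reaches from about 0.375 to 0.9 m from the base axis. Payload 3.1 kg.
Tool frame: the origin (TCP) lies at the very end of the fingers, on their centre line; the grasp point (between the pads) lies 19 mm behind it (bot.grip_point_offset is the distance from the TCP to the grasp point, in m); z points along the fingers, x is the direction in which the jaws open and shut, and the axes are right-handed (so a half turn about z gives the same grasp; the last joint's range is limited). The gripper opens to 87 mm and grips with 3 to 60 N. Pads are 19 mm wide; open, the fingers measure 117 mm over their backs; the gripper's body (75 mm by 190 mm) begins 51 mm behind the grasp point.
Start: joints at [60.648, 30.224, 82.088, -0, 67.689, -10.227], TCP at [0.205, 0.59, 0.223] pointing down, gripper open.
Joint ranges: [-176.69, 176.69], [-43.24, 126.21], [12.49, 139.97], [-82, 262], [0, 151.66], [-163.58, 163.58]. Speed limits (degrees/s): [159.86, 159.86, 180, 180, 180, 180].

INTERFACE

Orientations are given as a 3x3 rotation matrix whose columns are the frame's x, y, z axes.
In Python, from rig import bot, capture, recognise, place_of gives the robot as it stands.
- The arm moves only by the tool send_rows, never from a script. Its argument "motion" is a list of rows, each a list of 2 entries, a list of its own where there are three numbers: the shift along the tool's x, y, z in mm, then the turn about the tool's z in rad. A call has exactly 5 rows; each row shifts and turns the pose as measured when the row begins, along the tool's axes as they then stand; what a row does not reach is not made up. A row lasts 1/12 s, in which the tool goes at most 41.7 mm and 7.16 degrees, less where a joint would pass 70% of its speed; a pose out of reach is approached as far as the arm can. A call with a gripper value outside its range is refused whole. "gripper" is the closure, from 0 (fully open) to 1 (shut), set as the call begins (left out, the last holds). The fingers move at their own pace and stop on an object; the grip force is fixed at half the most. Time passes only in rows, so rows that do not move let the fingers close, or fill a call up. It gives the time, the measured TCP pose, the force and the opening at its end, in the units of the state.
- bot.read_state(): the state, without advancing time (a new reading comes with each control period).
- capture(name): name is "scene" or "top" or "wrist"; returns a dict with "image" (384x512x3 uint8, blue, green, red), "fx", "fy", "cx", "cy" (pixels), "rvec" (rotation vector, rad) and "tvec" (3), from world to camera coordinates, as OpenCV has them. Camera axes: x right, y down, z forward; pixel columns grow to the right and rows downward; lengths in m; the calibration is good to about 2 mm. A picture is of the moment at which its call begins. There is no depth.
- bot.hand_in(): hands the job in, once; it reports no verdict.
Trained networks look in the newest picture that a camera, given by its name, has taken for a name from the list of things; names that differ only in an ending like _2 or _b are one class to them, and where a whole thing is asked for, a point or a joint stands for the part that bears it (a point fixed in the world has none). Each returns a list of dicts, best first, with "p" (0 to 1); they miss things now and then, are a little off and sometimes report something else, mostly with a low value. They report only what shows in the picture. A call takes as long as a camera call. They do not tell look-alikes from the thing itself.
- recognise(camera, target): "xy" ([column, row] in pixels, amid what is visible of it).
- place_of(camera, target): "xy" ([column, row] in pixels: a listed point, or the origin of a listed thing).
The state is a dict: "time_s": time; "joint_positions": joint angles; "qvel": joint speeds; "tau": joint torques, N m; "position": TCP position; "tcp_rot": TCP orientation; "force": force on the tool from outside, world axes, zero at the start; "moment": the same for the moment, N m; "opening": opening from 0.0 (shut) to 1.0 (fully open).
Only numpy, scipy, OpenCV 4.12 (cv2) and the standard library are available. Lean on these libraries where they do the work, as an engineer would, in place of code of your own. Each camera call takes 0.05 s, during which the arm holds its last target.

TASK

Pull the red transport plug out of the upper eye of the grey bracket and drop it into the yellow waste tub. Then lift the steel post with the blue grip out of the white tube rack, thread it upright down through the upper and then the lower eye of the bracket, and finish while still holding it there: its foot must stick out below the lower eye but hang clear above the base plate, so that a colleague can tighten the clamp screw. Leave the two sample tubes standing in the rack, and the white bottle and the roll of tape where they are.

Things in the scene. Friction and masses are not known exactly. Their poses are not given: they have to be found in the camera images.
- bracket: Fixed grey bracket. Origin: on the table, on the upright axis (z) of its two eyes. Base plate x -70 to 45, y -45 to 45, top z = 10 mm. Column x -60 to -30 mm, to z = 117 mm. Two aluminium eyes, plates 60 (x) by 50 (y) by 12 mm, at z = 50 to 62 and 105 to 117 mm; each has an upright round hole, 15 mm diameter with sharp rims, on the axis. Black clamp-screw knob on the +y side, top z = 122 mm.
- upper_eye (a point): Centre of the hole of the upper eye, at its top face (117 mm above the table); z up. Its axes are the bracket's.
- lower_eye (a point): Centre of the hole of the lower eye, at its top face (62 mm above the table, so 55 mm below the upper one); its underside is 12 mm lower, and the base plate's top 52 mm lower.
- plug_grip (a point): Red plastic plug, 20 g, loose in the upper eye's hole at the start; lifts straight up. Knob 18 mm in diameter, 31 mm high, on a flange 24 mm in diameter, 3 mm thick, that lies on the eye; stem below 13 mm in diameter, 9 mm long. This point: on its axis, 22 mm above the eye's top face at the start, 12 mm below the knob's top. z up along the knob.
- plug: The same red plug; origin on its axis at the underside of its flange, z up along the knob.
- tub_in (a point): Centre of the inner floor of the round open yellow waste tub, loose, 0.4 kg, outside 140 mm across at the rim, narrower at the foot, 90 mm high, walls 4 mm.
- rack: Fixed white tube rack, 60 (x) by 112 mm (y), origin on the table under its centre. Floor top z = 8 mm; grid plates z = 8 to 14 and 52 to 58 mm, each with 2 x 4 square cells 15 mm wide, centres x = -12.5, 12.5, y = -37.5, -12.5, 12.5, 37.5 mm. The post and two sample tubes stand in three cells; which is in which differs.
- post_grip (a point): Post: steel rod 12 mm in diameter with a blue plastic grip 20 mm in diameter, 40 mm long at its top; 160 mm long overall, about 0.16 kg, standing loose and upright on the rack's floor at the start. This point: on its axis, middle of the blue grip, 140 mm above the foot (148 mm above the table at the start). z along the post, towards the grip.
- post_foot (a point): Centre of the post's lower end face (bevelled over its last 5 mm to 8 mm across); z along the post, towards the grip.
- post: The same post; origin at the foot, z along the post.
- tube0_center (a point): Sample tube with a green cap, 13 mm in diameter (cap 14.4 mm), 82 mm high, standing in the rack, its top 90 mm above the table; point half-way up. Bystander.
- tube1_center (a point): Sample tube with an orange cap, same sizes. Bystander.
- bottle_center (a point): White bottle with a blue cap, 60 mm in diameter, 110 mm high, loose; point half-way up. Bystander.
- tape_center (a point): Roll of paper tape lying flat, 70 mm in diameter, 24 mm high; point at its centre. Bystander.
Mind the look-alikes: they are no part of the job. Of the things like the post, leave any that is pink; of the rest the larger one is meant.

How it is judged:
By the outcome, as a careful person would: the job done as asked, in the order asked, and still so for the second after the job is handed in, while the arm keeps its last pose, push and grip.
It also fails if it takes over 67 s, if anything falls off the work surface, if the arm or the gripper's body presses on something with over 40 N, if the wrist force passes 120 N, or if a joint passes its speed limit or range.

## Working session

There is one attempt and no reset: what is moved stays moved. The work goes in short steps, Python scripts to look and compute and a tool call to move; the robot and the scene stay as the last step left them, time stands still between calls to the robot, and variables do not carry over. Pictures are saved under pics/ and viewed, and the job is handed in when it is done.

Besides the shell and the picture viewer there is one more tool, called after "Call:" by a JSON object that holds its "method" and its "body". send_rows: Moves the arm, as the interface text tells. Its arguments: {"type":"object","properties":{"motion":{"type":"array","items":{"type":"array"}},"gripper":{"type":"number"}},"required":["motion"]}

```bash
ls; mkdir -p pics
cat > h.py <<'E'
import numpy as np, cv2
from rig import bot, capture, recognise, place_of
def P(c):
    R,_=cv2.Rodrigues(np.array(c['rvec'],float)); t=np.array(c['tvec'],float).reshape(3)
    K=np.array([[c['fx'],0,c['cx']],[0,c['fy'],c['cy']],[0,0,1]]); return K,R,t
def proj(c,p):
    K,R,t=P(c); q=K@(R@np.array(p,float)+t); return q[:2]/q[2]
def ray(c,uv):
    K,R,t=P(c); d=R.T@np.linalg.inv(K)@np.array([uv[0],uv[1],1.]); return -R.T@t,d/np.linalg.norm(d)
def atz(c,uv,z):
    o,d=ray(c,uv); return o+d*(z-o[2])/d[2]
def tri(L):
    A=np.zeros((3,3));b=np.zeros(3)
    for c,uv in L:
        o,d=ray(c,uv); M=np.eye(3)-np.outer(d,d); A+=M;b+=M@o
    return np.linalg.solve(A,b)
E
python3 - <<'E'
from h import *
np.set_printoptions(precision=4,suppress=True)
for n in ['scene','top','wrist']:
    c=capture(n); cv2.imwrite(f'pics/{n}0.png',c['image'])
    K,R,t=P(c); print(n,K[0,0],-R.T@t, R[2])
    for k in ['upper_eye','lower_eye','plug_grip','tub_in','rack','post_grip','post_foot','tube0_center','tube1_center','bottle_center','tape_center','bracket']:
        r=place_of(n,k); print(k,[(np.round(x['xy'],1).tolist(),round(x['p'],2)) for x in r[:4]])
print(bot.read_state())
E
```

```text
pics
scene 498.65949010310084 [ 1.549  -0.119   0.8458] [-0.8024  0.1151 -0.5856]
upper_eye [([235.6, 172.7], 0.81)]
lower_eye [([233.0, 189.2], 0.64)]
plug_grip [([230.8, 164.4], 0.61)]
tub_in [([163.5, 212.0], 0.92), ([233.9, 175.0], 0.27)]
rack [([326.2, 220.5], 0.96)]
post_grip [([321.2, 209.4], 0.75), ([296.6, 194.4], 0.66), ([317.1, 177.2], 0.65)]
post_foot [([312.0, 222.2], 0.63), ([296.6, 241.5], 0.62), ([316.8, 241.6], 0.53)]
tube0_center [([322.3, 201.0], 0.59)]
tube1_center [([341.0, 199.4], 0.46)]
bottle_center [([400.6, 219.9], 0.55)]
tape_center [([82.1, 265.9], 0.87)]
bracket [([235.7, 208.7], 0.79), ([311.0, 220.6], 0.73)]
top 474.61190829988954 [0.3135 0.0186 1.2236] [ 0.2063 -0.0292 -0.9781]
upper_eye [([253.7, 226.0], 0.72)]
lower_eye [([251.5, 232.3], 0.89)]
plug_grip [([157.2, 214.0], 0.47), ([249.9, 222.2], 0.39)]
tub_in [([325.4, 216.6], 0.83)]
rack [([157.0, 214.5], 0.61), ([325.9, 220.9], 0.56)]
post_grip [([181.7, 171.8], 0.6), ([161.9, 196.8], 0.43)]
post_foot [([190.5, 185.3], 0.56), ([172.2, 180.3], 0.43)]
tube0_center [([160.6, 215.1], 0.61)]
tube1_cente
[... 201 characters left out ...]
956 ]
upper_eye []
lower_eye []
plug_grip []
tub_in []
rack []
post_grip []
post_foot []
tube0_center []
tube1_center []
bottle_center []
tape_center []
bracket []
{'time_s': 1.95, 'joint_positions': array([ 60.6471,  30.2232,  82.0858,   0.0001,  67.6881, -10.2256]), 'qvel': array([ 0.0383,  0.0675, -0.0348,  0.0812, -0.0042,  0.0619]), 'tau': array([ -0.0004, -44.0001, -17.698 ,   0.0634,   0.0505,  -0.    ]), 'position': array([0.2047, 0.5905, 0.2226]), 'tcp_rot': array([[ 0.3277,  0.9448,  0.    ],
       [ 0.9448, -0.3277,  0.    ],
       [ 0.0001,  0.    , -1.    ]]), 'force': array([-0.2231,  0.1729, -0.0506]), 'moment': array([0.0227, 0.0182, 0.0168]), 'opening': 0.9993799013162601}
```

Run:
```python
import cv2
a=cv2.imread('pics/scene0.png');b=cv2.imread('pics/top0.png')
cv2.imwrite('pics/s0c.png',cv2.resize(a[120:300,180:440],None,fx=3,fy=3,interpolation=cv2.INTER_CUBIC))
cv2.imwrite('pics/t0c.png',cv2.resize(b[130:290,60:320],None,fx=3,fy=3,interpolation=cv2.INTER_CUBIC))
```

```text
(no output)
```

View pics/scene0.png

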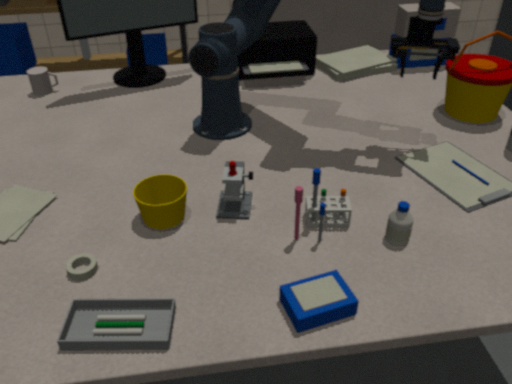

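View pics/top0.png

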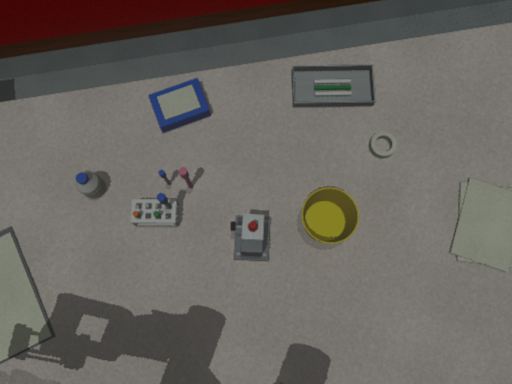

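```bash
sleep 0
```

```text
(no output)
```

View pics/s0c.png

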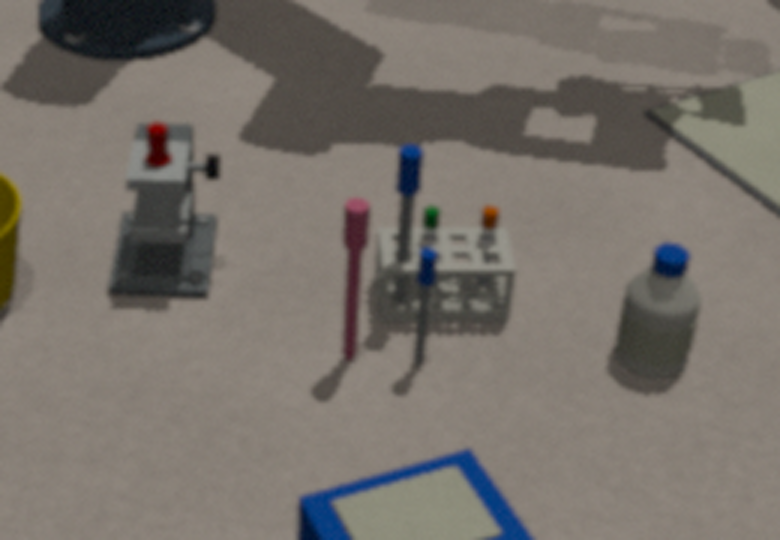

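View pics/t0c.png

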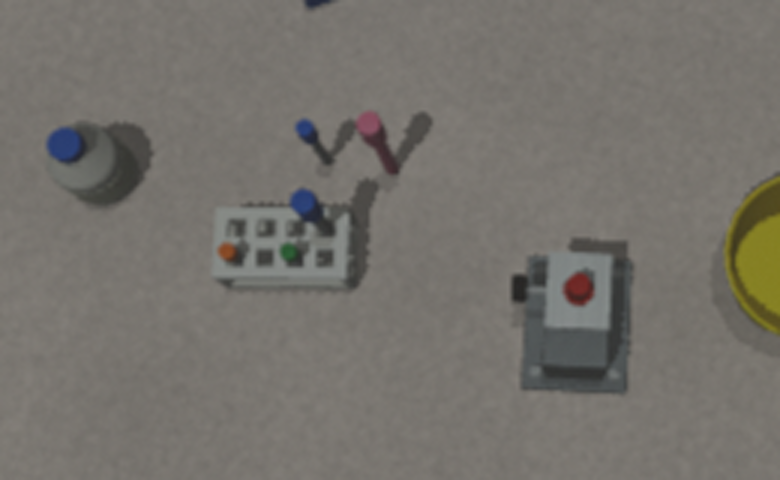

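Run:
```python
from h import *
np.set_printoptions(precision=4,suppress=True)
s=capture('scene');t=capture('top')
for n,a,b in [('upper_eye',(235.6,172.7),(253.7,226)),('lower_eye',(233,189.2),(251.5,232.3)),('plug',(230.8,164.4),(249.9,222.2)),('tub',(163.5,212),(325.4,216.6)),('rack',(326.2,220.5),(157,214.5)),('tube0',(322.3,201),(160.6,215.1)),('tube1',(341,199.4),(138.9,215.4)),('bottle',(400.6,219.9),(88.8,185.7)),
 ('posttop',(316.5,169.5),(161,196.5)),('pinktop',(299,188),(183.5,171)),('smalltop',(323,204),(161.5,172))]:
    p=tri([(s,a),(t,b)]); print(n,p,proj(s,p)-a,proj(t,p)-b)
# silhouettes of blue & red
for nm,c in (('s',s),('t',t)):
    hsv=cv2.cvtColor(c['image'],cv2.COLOR_BGR2HSV)
    for col,lo,hi in (('blue',(105,120,40),(130,255,255)),('red',(0,150,60),(6,255,255)),('pink',(165,80,60),(178,200,255)),('green',(50,80,30),(85,255,255)),('or',(7,150,60),(16,255,255))):
        m=cv2.inRange(hsv,lo,hi); k,l,st,ce=cv2.connectedComponentsWithStats(m)
        for i in range(1,k):
            if st[i,4]>8 and 130<st[i,1]<260: print(nm,col,st[i],ce[i])
```

```text
upper_eye [ 0.478  -0.0124  0.1176] [-2.6331  0.0371] [-2.9088  0.1478]
lower_eye [ 0.4712 -0.0133  0.0599] [ 0.0286 -0.0007] [ 0.031  -0.0019]
plug [ 0.4827 -0.0143  0.1469] [ 1.2736 -0.0332] [ 1.4179 -0.0916]
tub [ 0.4857 -0.2057  0.0185] [-1.0689 -0.0789] [-1.0978  0.1438]
rack [ 0.5669  0.2221 -0.0025] [-0.0667  0.0097] [-0.0686 -0.0027]
tube0 [0.553  0.2075 0.0535] [-1.3759  0.1974] [-1.4564 -0.0595]
tube1 [0.5598 0.2579 0.0579] [-0.4431  0.0769] [-0.4733 -0.0274]
bottle [0.659  0.3783 0.0526] [-1.4846  0.3298] [-1.4946 -0.194 ]
posttop [0.5718 0.1812 0.1678] [-0.7132  0.1101] [-0.777 -0.035]
pinktop [0.6261 0.1244 0.1576] [-1.1736  0.1385] [-1.1984 -0.0351]
smalltop [0.6444 0.1808 0.1169] [-1.0313  0.1497] [-1.0331 -0.058 ]
s blue [453 161  35  23  54] [470.6667 172.537 ]
s blue [313 168   7  17  86] [316.1279 175.5116]
s blue [320 203   5  12  47] [322.0426 208.8723]
s blue [399 202  10  10  87] [403.1839 206.3103]
s red [230 161   5   8  24] [231.75   163.6667]
s red [229 168   7   7  17] [232.4706 172.2353]
s pink [295 186   8  54 211] [297.6398 206.7299]
s green [322 189   4   7  21] [323.3333 191.7143]
s or [341 189   5   7  23] [343.0435 191.6522]
t blue [159 170   5   6  21] [161.0952 172.4286]
t blue [ 76 173  11  10  86] [ 81.0698 177.6628]
t blue [157 194   8   8  46] [160.5652 197.0217]
t red [249 222   8   6  36] [252.4444 224.6667]
t pink [179 168   8   9  51] [182.7059 171.3725]
t green [154 212   5   5  21] [155.9524 213.8095]
t or [133 212   5   4  16] [135.25   213.5625]
```

Call:
{"method": "send_rows", "body": {"motion": [[[-29, 27.5, 0], 0], [[-29, 27.5, 0], 0], [[-29, 27.5, 0], 0], [[-29, 27.5, 0], 0], [[-29, 27.5, 0], 0]]}}

```text
time_s: 2.47
position: [0.2878, 0.4114, 0.2217]
tcp_rot: [[0.315, 0.949, 0.004], [0.949, -0.315, 0.009], [0.01, 0.0, -1.0]]
force: [1.6, -0.5, 0.6]
opening: 0.999
```

Call:
{"method": "send_rows", "body": {"motion": [[[-29, 26, 0], 0], [[-29, 26, 0], 0], [[-29, 26, 0], 0], [[-29, 26, 0], 0], [[-29, 26, 0], 0]]}}

```text
time_s: 2.88
position: [0.3682, 0.2248, 0.2217]
tcp_rot: [[0.312, 0.95, 0.008], [0.95, -0.312, 0.011], [0.013, 0.004, -1.0]]
force: [1.7, 0.2, 0.1]
opening: 1.0
```

Call:
{"method": "send_rows", "body": {"motion": [[[-29, 26, 0], 0], [[-29, 26, 0], 0], [[-29, 26, 0], 0], [[-29, 26, 0], 0], [[-29, 26, 0], 0]]}}

```text
time_s: 3.3
position: [0.4494, 0.037, 0.2223]
tcp_rot: [[0.312, 0.95, 0.013], [0.95, -0.313, 0.012], [0.015, 0.009, -1.0]]
force: [0.4, -0.4, 0.1]
opening: 1.003
```

Call:
{"method": "send_rows", "body": {"motion": [[[-10, 8, 0], 0], [[0, 0, 0], 0], [[0, 0, 0], 0], [[0, 0, 0], 0], [[0, 0, 0], 0]]}}

```text
time_s: 3.72
position: [0.4584, 0.0179, 0.2231]
tcp_rot: [[0.322, 0.946, 0.019], [0.947, -0.322, 0.009], [0.015, 0.015, -1.0]]
force: [-0.2, 0.1, 0.3]
opening: 0.997
```

```bash
cat > look.py <<'E'
from h import *
import sys
np.set_printoptions(precision=4,suppress=True)
nm=sys.argv[1]
s=bot.read_state(); print(s['time_s'],s['position'],s['force'],s['opening'],s['joint_positions'],'\n',s['tcp_rot'])
w=capture('wrist'); cv2.imwrite(f'pics/{nm}.png',w['image'])
import pickle; pickle.dump(w,open(f'pics/{nm}.pkl','wb'))
for k in sys.argv[2:]:
    print(k,[(np.round(x['xy'],1).tolist(),round(x['p'],2)) for x in place_of('wrist',k)[:3]])
E
python3 look.py w1 upper_eye plug_grip plug
```

```text
3.7167 [0.4584 0.0179 0.2231] [-0.2096  0.1183  0.2813] 0.9972901220595682 [-12.2807  16.9626 105.8405   0.905   56.2327 -83.9726] 
 [[ 0.3222  0.9465  0.0193]
 [ 0.9466 -0.3224  0.0092]
 [ 0.015   0.0153 -0.9998]]
upper_eye [([218.7, 214.2], 0.77), ([398.8, 201.4], 0.24)]
plug_grip [([215.9, 225.0], 0.91)]
plug [([220.1, 214.6], 0.95), ([404.8, 195.8], 0.43)]
```

View pics/w1.png

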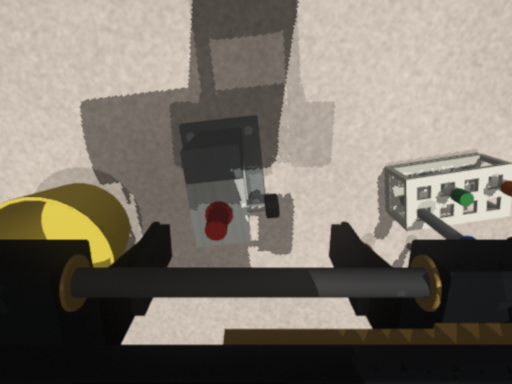

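Run:
```python
from h import *
import pickle
np.set_printoptions(precision=4,suppress=True)
w=pickle.load(open('pics/w1.pkl','rb'))
print('eye',atz(w,(218.7,214.2),.117),'grip',atz(w,(215.9,225),.139),'plug',atz(w,(220.1,214.6),.117))
K,R,t=P(w);print(-R.T@t,R[2])
hsv=cv2.cvtColor(w['image'],cv2.COLOR_BGR2HSV)
m=cv2.inRange(hsv,(0,150,40),(6,255,255))
k,l,st,ce=cv2.connectedComponentsWithStats(m)
for i in range(1,k):
    if st[i,4]>30: print(st[i],ce[i])
for x in (.474,.478,.482): print(x,proj(w,(x,-.013,.139)),proj(w,(x,-.013,.151)),proj(w,(x,-.013,.117)))
for k in ['rack','tube0_center','tube1_center','post_grip','bracket','lower_eye']:
    print(k,[(np.round(x['xy'],1).tolist(),round(x['p'],2)) for x in place_of('wrist',k)[:3]])
cv2.imwrite('pics/w1c.png',cv2.resize(w['image'][100:260,160:300],None,fx=4,fy=4,interpolation=cv2.INTER_CUBIC)[:600])
```

```text
eye [ 0.4785 -0.0173  0.117 ] grip [ 0.4786 -0.018   0.139 ] plug [ 0.4793 -0.0162  0.117 ]
[0.3794 0.0414 0.3843] [ 0.2961 -0.0855 -0.9513]
[206 202  26  38 752] [217.4056 219.9654]
0.474 [219.6243 218.3039] [218.4943 224.4955] [221.4625 208.2321]
0.478 [221.3319 222.5572] [220.2833 228.9099] [223.0384 212.2179]
0.482 [223.0244 226.773 ] [222.0558 233.2837] [224.6015 216.171 ]
rack [([430.6, 178.7], 0.89)]
tube0_center [([442.5, 188.1], 0.96), ([491.4, 177.9], 0.31), ([218.5, 214.8], 0.19)]
tube1_center [([490.8, 177.9], 0.85)]
post_grip []
bracket [([225.5, 179.3], 0.69), ([79.9, 223.6], 0.26)]
lower_eye []
```

View pics/w1c.png

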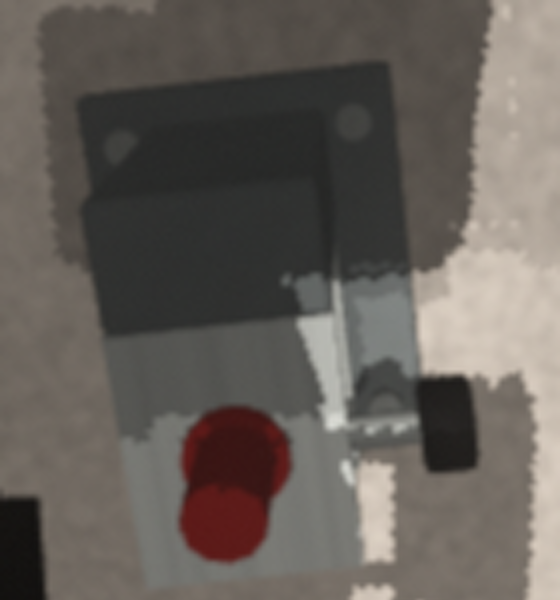

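Call:
{"method": "send_rows", "body": {"motion": [[[-13, 14, 10], 0], [[-13, 14, 20], 0], [[0, 0, 30], 0], [[0, 0, 25], 0], [[0, 0, 5], 0]]}}

```text
time_s: 4.63
position: [0.4844, -0.0181, 0.1337]
tcp_rot: [[0.321, 0.946, 0.032], [0.947, -0.322, 0.006], [0.016, 0.029, -0.999]]
force: [-0.5, 1.0, -0.7]
opening: 1.003
```

Call:
{"method": "send_rows", "body": {"motion": [[[0, -5, 4], 0], [[0, 0, 3.5], 0], [[0, 0, 0], 0], [[0, 0, 0], 0], [[0, 0, 0], 0]]}}

```text
time_s: 5.05
position: [0.4794, -0.0159, 0.1267]
tcp_rot: [[0.321, 0.946, 0.032], [0.947, -0.322, 0.006], [0.016, 0.028, -0.999]]
force: [-0.4, -0.4, 0.1]
opening: 1.0
```

```bash
python3 look.py w2 plug_grip plug upper_eye
```

```text
5.05 [ 0.4794 -0.0159  0.1267] [-0.399  -0.3677  0.1368] 0.9998796125371879 [-15.8162  27.5302 109.2578   1.234   41.5688 -87.9782] 
 [[ 0.3212  0.9465  0.0316]
 [ 0.9469 -0.3215  0.0059]
 [ 0.0157  0.028  -0.9995]]
plug_grip [([249.4, 248.3], 0.68)]
plug []
upper_eye []
```

View pics/w2.png

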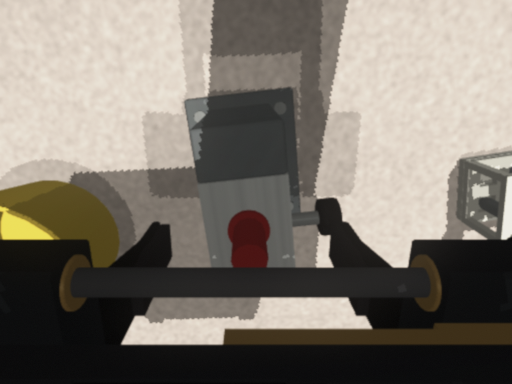

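Call:
{"method": "send_rows", "body": {"motion": [[[0, 0, 0], 0], [[0, 0, 0], 0], [[0, 0, 0], 0], [[0, 0, 0], 0], [[0, 0, 0], 0]], "gripper": 1}}

```text
time_s: 5.67
position: [0.48, -0.0161, 0.1274]
tcp_rot: [[0.321, 0.946, 0.033], [0.947, -0.321, 0.005], [0.016, 0.03, -0.999]]
force: [0.0, -0.5, 0.1]
opening: 0.707
```

Call:
{"method": "send_rows", "body": {"motion": [[[0, 0, 0], 0], [[0, 0, 0], 0], [[0, 0, 0], 0], [[0, 0, 0], 0], [[0, 0, 0], 0]]}}

```text
time_s: 6.08
position: [0.4799, -0.0161, 0.1272]
tcp_rot: [[0.321, 0.946, 0.033], [0.947, -0.322, 0.006], [0.016, 0.029, -0.999]]
force: [0.0, -0.3, -0.4]
opening: 0.326
```

Call:
{"method": "send_rows", "body": {"motion": [[[0, 0, 0], 0], [[0, 0, 0], 0], [[0, 0, 0], 0], [[0, 0, 0], 0], [[0, 0, 0], 0]]}}

```text
time_s: 6.5
position: [0.4798, -0.0161, 0.1272]
tcp_rot: [[0.321, 0.946, 0.033], [0.947, -0.321, 0.005], [0.016, 0.029, -0.999]]
force: [-0.4, -0.4, -0.8]
opening: 0.196
```

Call:
{"method": "send_rows", "body": {"motion": [[[0, 0, -6], 0], [[0.2, 0.3, -10], 0], [[0.3, 0.5, -15], 0], [[0.3, 0.5, -15], 0], [[0, 0, 0], 0]]}}

```text
time_s: 6.92
position: [0.4788, -0.0158, 0.175]
tcp_rot: [[0.321, 0.946, 0.029], [0.947, -0.322, 0.007], [0.016, 0.026, -1.0]]
force: [-0.9, -0.9, -0.7]
opening: 0.196
```

```bash
python3 look.py w3
python3 - <<'E'
from h import *
np.set_printoptions(precision=4,suppress=True)
t=capture('top'); cv2.imwrite('pics/top3.png',t['image'])
# tub rim ellipse: fit yellow
hsv=cv2.cvtColor(t['image'],cv2.COLOR_BGR2HSV)
m=cv2.inRange(hsv,(22,120,40),(38,255,255)); 
k,l,st,ce=cv2.connectedComponentsWithStats(m); i=1+np.argmax(st[1:,4]); print(st[i],ce[i])
cn=max(cv2.findContours((l==i).astype(np.uint8),0,cv2.CHAIN_APPROX_NONE)[0],key=len); e=cv2.fitEllipse(cn); print(e, atz(t,e[0],.09))
print(place_of('top','tub_in'), [atz(t,x['xy'],.004) for x in place_of('top','tub_in')[:1]])
E
```

```text
6.9167 [ 0.4788 -0.0158  0.175 ] [-0.8568 -0.94   -0.6566] 0.1959012540385328 [-15.8217  22.641  106.7069   1.0776  49.1502 -87.7531] 
 [[ 0.3214  0.9465  0.0292]
 [ 0.9468 -0.3217  0.0065]
 [ 0.0156  0.0255 -0.9996]]
[ 301  187   58   57 2539] [329.5675 215.1083]
((329.57965087890625, 215.09405517578125), (55.134361267089844, 56.81658172607422), 125.89571380615234) [ 0.4773 -0.2058  0.09  ]
[{'xy': [327.1, 219.1], 'p': 0.8}, {'xy': [158.2, 214.4], 'p': 0.21}] [array([ 0.4804, -0.2143,  0.004 ])]
```

View pics/w3.png

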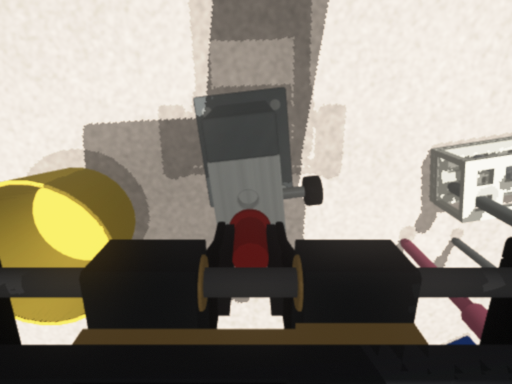

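Call:
{"method": "send_rows", "body": {"motion": [[[-36, 12.5, 0], 0], [[-36, 12.5, 0], 0], [[-36, 12.5, 0], 0], [[-36, 12.5, 0], 0], [[-36, 12.5, 0], 0]]}}

```text
time_s: 7.53
position: [0.4746, -0.2018, 0.1649]
tcp_rot: [[0.307, 0.952, 0.012], [0.951, -0.307, 0.017], [0.02, 0.006, -1.0]]
force: [1.0, 1.2, 0.3]
opening: 0.193
```

Call:
{"method": "send_rows", "body": {"motion": [[[-2, 1, 15], 0], [[0, 0, 20], 0], [[0, 0, 15], 0], [[0, 0, 0], 0], [[0, 0, 0], 0]]}}

```text
time_s: 7.95
position: [0.4759, -0.2152, 0.1092]
tcp_rot: [[0.319, 0.948, 0.013], [0.948, -0.319, 0.014], [0.018, 0.007, -1.0]]
force: [-0.9, -0.4, -0.4]
opening: 0.194
```

Call:
{"method": "send_rows", "body": {"motion": [[[4, 0, 0], 0], [[0, 0, 0], 0], [[0, 0, 0], 0], [[0, 0, 0], 0], [[0, 0, 0], 0]], "gripper": 0.5}}

```text
time_s: 8.37
position: [0.4779, -0.2097, 0.1108]
tcp_rot: [[0.317, 0.948, 0.013], [0.948, -0.317, 0.014], [0.017, 0.008, -1.0]]
force: [-0.1, -0.0, -0.1]
opening: 0.463
```

Call:
{"method": "send_rows", "body": {"motion": [[[0, 0, -20], 0], [[0, 0, -35], 0], [[0, 0, -35], 0], [[0, 0, -35], 0], [[0, 0, 0], 0]]}}

```text
time_s: 8.78
position: [0.4759, -0.21, 0.2412]
tcp_rot: [[0.315, 0.949, 0.011], [0.949, -0.315, 0.015], [0.018, 0.006, -1.0]]
force: [0.7, -0.4, 0.7]
opening: 0.499
```

```bash
python3 look.py w4 upper_eye
python3 - <<'E'
from h import *
t=capture('scene'); cv2.imwrite('pics/sc4.png',t['image'])
t=capture('top'); cv2.imwrite('pics/top4.png',t['image'])
a=cv2.imread('pics/sc4.png')[100:300,100:420];b=t['image'][120:300,60:400]
cv2.imwrite('pics/m4.png',np.vstack([cv2.resize(a,(520,325)),cv2.resize(b,(520,275))]))
E
```

```text
8.7833 [ 0.4759 -0.21    0.2412] [ 0.659  -0.427   0.6559] 0.4988858263987776 [ -36.7918   20.7131   95.9291    1.2222   63.373  -108.9749] 
 [[ 0.315   0.949   0.0113]
 [ 0.9489 -0.3151  0.0154]
 [ 0.0181  0.0059 -0.9998]]
upper_eye [([460.5, 110.2], 0.88)]
```

View pics/w4.png

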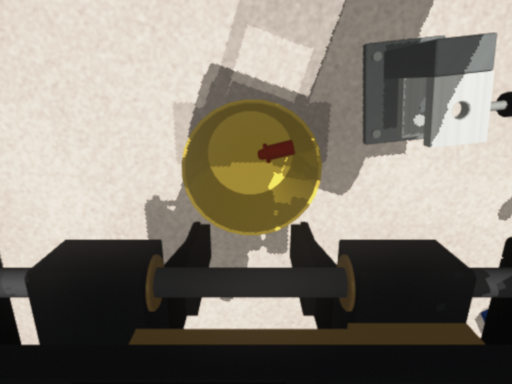

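View pics/m4.png

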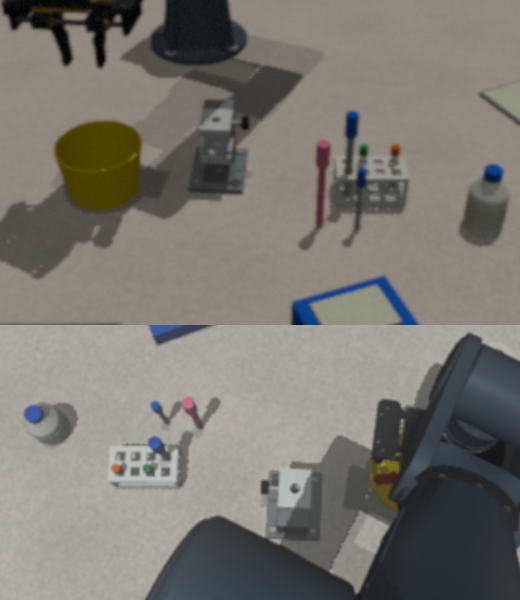

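Call:
{"method": "send_rows", "body": {"motion": [[[37, -6.6, 0], 0], [[37, -6.6, 0], 0], [[37, -6.6, 0], 0], [[37, -6.6, 0], 0], [[37, -6.6, 0], 0]], "gripper": 0}}

```text
time_s: 9.4
position: [0.4963, -0.0218, 0.2296]
tcp_rot: [[0.33, 0.944, -0.015], [0.944, -0.33, 0.027], [0.021, -0.023, -1.0]]
force: [0.2, -0.4, -0.4]
opening: 0.791
```

Call:
{"method": "send_rows", "body": {"motion": [[[37, -6.6, 0], 0], [[37, -6.6, 0], 0], [[37, -6.6, 0], 0], [[37, -6.6, 0], 0], [[37, -6.6, 0], 0]]}}

```text
time_s: 9.82
position: [0.5197, 0.1731, 0.2242]
tcp_rot: [[0.332, 0.943, -0.036], [0.943, -0.331, 0.028], [0.014, -0.044, -0.999]]
force: [0.5, -0.1, -0.3]
opening: 0.994
```

Call:
{"method": "send_rows", "body": {"motion": [[[18, -3, 0], 0], [[0, 0, 0], 0], [[0, 0, 0], 0], [[0, 0, 0], 0], [[0, 0, 0], 0]]}}

```text
time_s: 10.23
position: [0.5175, 0.1979, 0.2159]
tcp_rot: [[0.323, 0.945, -0.053], [0.946, -0.322, 0.027], [0.008, -0.059, -0.998]]
force: [-0.0, 1.0, -0.3]
opening: 1.001
```

```bash
python3 look.py w5 post_grip post_foot rack tube0_center tube1_center
```

```text
10.2333 [0.5175 0.1979 0.2159] [-0.003   1.0303 -0.2858] 1.0006905213247852 [  8.2655  26.2048  91.0847   2.1447  65.5189 -63.8402] 
 [[ 0.323   0.9449 -0.0531]
 [ 0.9464 -0.322   0.0267]
 [ 0.0081 -0.0589 -0.9982]]
post_grip [([209.5, 346.4], 0.95), ([252.6, 274.1], 0.8)]
post_foot [([223.3, 264.5], 0.97), ([251.6, 218.1], 0.81), ([270.2, 267.2], 0.67)]
rack [([277.0, 196.5], 0.69)]
tube0_center [([269.6, 201.3], 0.74)]
tube1_center [([317.1, 193.2], 0.83)]
```

View pics/w5.png

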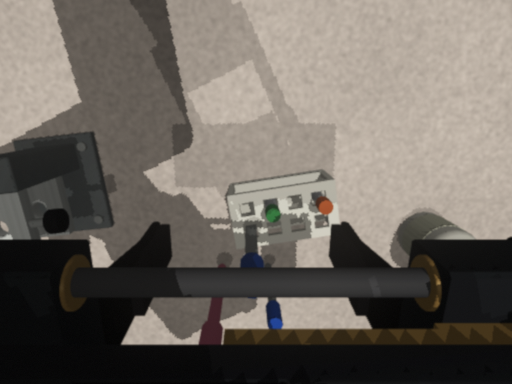

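Call:
{"method": "send_rows", "body": {"motion": [[[0, 0, -41], 0], [[0, 0, 0], 0], [[0, 0, 0], 0], [[0, 0, 0], 0], [[0, 0, 0], 0]]}}

```text
time_s: 10.95
position: [0.5216, 0.195, 0.2604]
tcp_rot: [[0.327, 0.944, -0.048], [0.945, -0.326, 0.028], [0.011, -0.054, -0.998]]
force: [0.2, 0.6, -0.5]
opening: 1.005
```

Call:
{"method": "send_rows", "body": {"motion": [[[0, 0, -8], 0], [[0, 0, -8], 0], [[0, 0, -8], 0], [[0, 0, -8], 0], [[0, 0, -8], 0]]}}

```text
time_s: 11.37
position: [0.522, 0.1935, 0.3013]
tcp_rot: [[0.327, 0.944, -0.054], [0.945, -0.326, 0.027], [0.008, -0.06, -0.998]]
force: [-0.2, -0.3, -0.4]
opening: 1.001
```

Call:
{"method": "send_rows", "body": {"motion": [[[0, 0, 41], 0], [[0, 0, 0], 0], [[0, 0, 0], 0], [[0, 0, 0], 0], [[0, 0, 0], 0]]}}

```text
time_s: 11.78
position: [0.5243, 0.1953, 0.2681]
tcp_rot: [[0.326, 0.944, -0.041], [0.945, -0.325, 0.029], [0.014, -0.048, -0.999]]
force: [-0.6, -0.3, 0.1]
opening: 1.002
```

Call:
{"method": "send_rows", "body": {"motion": [[[0, 0, 41], 0], [[0, 0, 0], 0], [[0, 0, -41], 0], [[0, 0, 0], 0], [[0, 0, 0], 0]]}}

```text
time_s: 12.2
position: [0.5296, 0.196, 0.2771]
tcp_rot: [[0.326, 0.945, -0.029], [0.945, -0.325, 0.031], [0.019, -0.037, -0.999]]
force: [-0.4, -0.6, -0.1]
opening: 1.0
```

Call:
{"method": "send_rows", "body": {"motion": [[[0, 0, 41], 0], [[0, 0, 0], 0], [[0, 0, -41], 0], [[0, 0, 0], 0], [[0, 0, 0], 0]]}}

```text
time_s: 12.62
position: [0.5342, 0.1966, 0.2881]
tcp_rot: [[0.325, 0.945, -0.016], [0.945, -0.325, 0.032], [0.025, -0.025, -0.999]]
force: [0.0, -0.2, -0.2]
opening: 0.999
```

Call:
{"method": "send_rows", "body": {"motion": [[[0, 0, 0], 0.12], [[0, 0, 0], 0], [[0, 0, 0], -0.12], [[0, 0, 0], 0], [[0, 0, 0], 0]]}}

```text
time_s: 13.03
position: [0.5374, 0.1971, 0.2969]
tcp_rot: [[0.32, 0.947, -0.003], [0.947, -0.32, 0.034], [0.031, -0.013, -0.999]]
force: [0.2, -0.2, 0.3]
opening: 1.002
```

```bash
python3 look.py w6 post_grip post_foot rack tube0_center tube1_center
```

```text
13.0333 [0.5374 0.1971 0.2969] [ 0.237  -0.1905  0.3274] 1.0018545297558055 [  7.8889  21.4238  84.8674   2.0388  73.5982 -63.9956] 
 [[ 0.3205  0.9473 -0.0026]
 [ 0.9467 -0.3202  0.0341]
 [ 0.0315 -0.0134 -0.9994]]
post_grip [([242.0, 211.7], 0.91), ([209.7, 268.0], 0.91), ([264.7, 250.7], 0.8)]
post_foot [([257.2, 220.5], 0.71), ([216.4, 218.3], 0.6)]
rack [([266.3, 161.1], 0.59)]
tube0_center [([257.6, 159.9], 0.47), ([38.7, 180.8], 0.33)]
tube1_center [([295.9, 154.9], 0.68)]
```

View pics/w6.png

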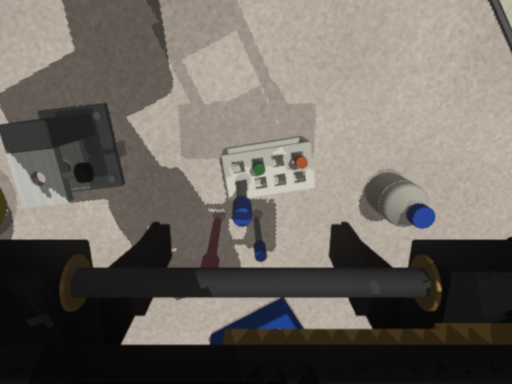

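Call:
{"method": "send_rows", "body": {"motion": [[[0, 0, 0], 0.06], [[0, 0, 0], 0.11], [[0, 0, 0], 0.11], [[0, 0, 0], 0.11], [[0, 0, 0], 0.11]], "gripper": 0.35}}

```text
time_s: 13.75
position: [0.5365, 0.1969, 0.2947]
tcp_rot: [[0.751, 0.661, -0.007], [0.66, -0.75, 0.033], [0.017, -0.03, -0.999]]
force: [-0.6, 0.4, -0.4]
opening: 0.712
```

Call:
{"method": "send_rows", "body": {"motion": [[[0, 0, 0], 0.11], [[0, 0, 0], 0.11], [[0, 0, 0], 0.11], [[0, 0, 0], 0.11], [[0, 0, 0], 0.11]]}}

```text
time_s: 14.17
position: [0.5359, 0.1968, 0.2934]
tcp_rot: [[0.99, 0.141, -0.01], [0.141, -0.989, 0.033], [-0.006, -0.034, -0.999]]
force: [0.7, -0.2, 0.7]
opening: 0.651
```

Call:
{"method": "send_rows", "body": {"motion": [[[0, 0, 0], 0.08], [[0, 0, 0], 0.04], [[0, 0, 0], 0], [[0, 0, 0], 0], [[0, 0, 0], 0]]}}

```text
time_s: 14.58
position: [0.5354, 0.1967, 0.2923]
tcp_rot: [[1.0, 0.012, -0.013], [0.012, -0.999, 0.033], [-0.013, -0.033, -0.999]]
force: [0.8, -0.3, 0.2]
opening: 0.648
```

```bash
python3 look.py w7 post_grip post_foot rack tube0_center tube1_center
```

```text
14.5833 [0.5354 0.1967 0.2923] [ 0.7916 -0.276   0.2287] 0.64810801535579 [ 7.8858 21.7667 85.0799  2.0345 73.6395  6.6035] 
 [[ 0.9998  0.012  -0.0129]
 [ 0.0124 -0.9994  0.0326]
 [-0.0125 -0.0328 -0.9994]]
post_grip [([350.9, 183.5], 0.91), ([289.4, 198.5], 0.89), ([336.4, 248.2], 0.56)]
post_foot [([328.2, 167.0], 0.78), ([312.8, 204.2], 0.7)]
rack [([274.3, 134.8], 0.64), ([282.0, 165.3], 0.63)]
tube0_center [([267.2, 148.6], 0.65)]
tube1_center [([276.3, 105.5], 0.59)]
```

View pics/w7.png

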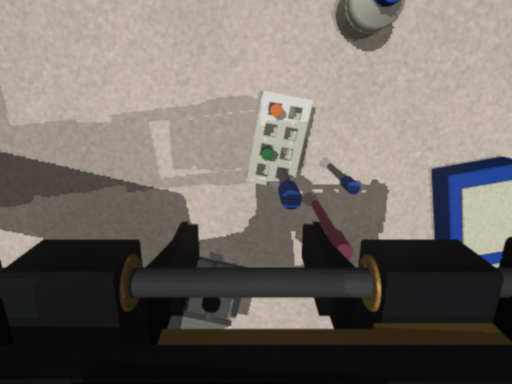

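Run:
```python
from h import *
import pickle
np.set_printoptions(precision=4,suppress=True)
w6=pickle.load(open('pics/w6.pkl','rb'));w7=pickle.load(open('pics/w7.pkl','rb'))
print('grip w6',atz(w6,(242,211.7),.148),'w7',atz(w7,(289.4,198.5),.148))
for n,w in (('w6',w6),('w7',w7)):
    hsv=cv2.cvtColor(w['image'],cv2.COLOR_BGR2HSV); m=cv2.inRange(hsv,(105,120,30),(130,255,255))
    k,l,st,ce=cv2.connectedComponentsWithStats(m)
    for i in range(1,k):
        if st[i,4]>60: print(n,st[i],ce[i],atz(w,ce[i],.148))
x=w7['image'][90:260,230:400]; cv2.imwrite('pics/w7c.png',cv2.resize(x,(600,600),interpolation=cv2.INTER_CUBIC))
for X,Y in ((.572,.181),(.57,.183)):
  print([proj(w7,(X,Y,z)) for z in (.168,.148,.128)])
```

```text
grip w6 [0.5749 0.1799 0.148 ] w7 [0.5736 0.1749 0.148 ]
w6 [233 197  19  29 432] [241.7986 211.6204] [0.5747 0.1798 0.148 ]
w6 [408 205  27  23 465] [421.372  215.7871] [0.6411 0.3549 0.148 ]
w6 [255 242  11  19 142] [259.6127 251.9296] [0.6241 0.1827 0.148 ]
w6 [ 226  298   76   31 1199] [269.6355 317.814 ] [0.7064 0.1676 0.148 ]
w6 [211 329  13  16 158] [217.2722 337.6519] [0.7113 0.1027 0.148 ]
w7 [376   0  23   6  96] [386.5104   1.9375] [0.648  0.3505 0.148 ]
w7 [ 433  158   79   85 3169] [461.8728 191.1824] [0.7416 0.1852 0.148 ]
w7 [342 177  18  17 186] [350.6183 185.    ] [0.6327 0.1897 0.148 ]
w7 [280 181  21  28 442] [289.4774 194.8665] [0.5735 0.1786 0.148 ]
w7 [480 252  24  13 199] [492.5377 257.4573] [0.7859 0.1147 0.148 ]
[array([290.2299, 198.5925]), array([288.0698, 192.5185]), array([286.1541, 187.132 ])]
[array([288.1625, 196.4923]), array([286.1232, 190.5349]), array([284.3151, 185.2527])]
```

View pics/w7c.png

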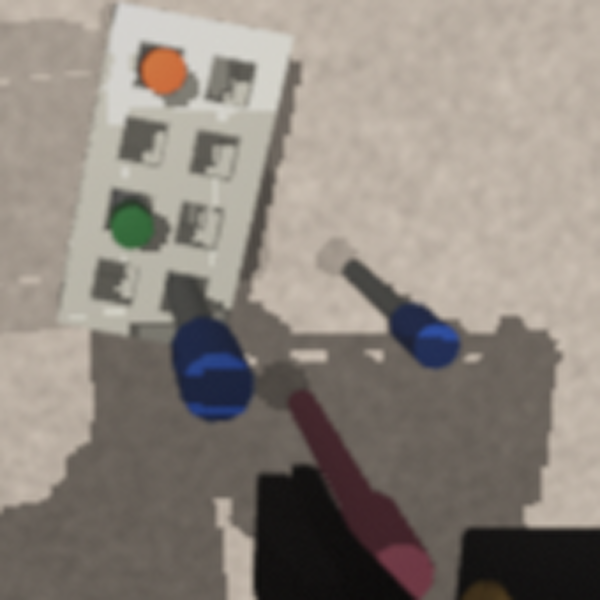

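Call:
{"method": "send_rows", "body": {"motion": [[[7, 4, 10], 0], [[10, 5.5, 18], 0], [[10, 5.5, 18], 0], [[9, 5, 18], 0], [[4, 2.5, 10], 0]]}}

```text
time_s: 15.3
position: [0.5797, 0.1767, 0.2165]
tcp_rot: [[1.0, 0.014, -0.003], [0.014, -0.999, 0.034], [-0.002, -0.034, -0.999]]
force: [-0.5, -0.1, -0.8]
opening: 0.647
```

Call:
{"method": "send_rows", "body": {"motion": [[[0, 0, 6], 0], [[0, 0, 3], 0], [[0, 0, 0], 0], [[0, 0, 0], 0], [[0, 0, 0], 0]]}}

```text
time_s: 15.72
position: [0.5787, 0.1761, 0.2033]
tcp_rot: [[1.0, 0.013, -0.009], [0.013, -0.999, 0.033], [-0.008, -0.033, -0.999]]
force: [0.4, -0.8, 0.1]
opening: 0.648
```

```bash
python3 look.py w8 post_grip rack
```

```text
15.7167 [0.5787 0.1761 0.2033] [ 0.4355 -0.8363  0.0572] 0.6479935972641756 [ 5.3564 29.9159 86.2695  2.1461 64.162   3.6598] 
 [[ 0.9999  0.013  -0.0089]
 [ 0.0133 -0.9994  0.033 ]
 [-0.0085 -0.0331 -0.9994]]
post_grip [([242.8, 203.2], 0.97), ([331.6, 187.2], 0.77), ([311.9, 269.1], 0.69)]
rack [([245.2, 123.1], 0.74)]
```

View pics/w8.png

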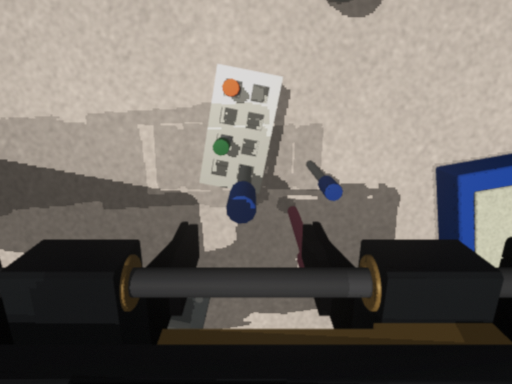

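Run:
```python
from h import *
import pickle
np.set_printoptions(precision=4,suppress=True)
w=pickle.load(open('pics/w8.pkl','rb'))
hsv=cv2.cvtColor(w['image'],cv2.COLOR_BGR2HSV); m=cv2.inRange(hsv,(105,120,25),(130,255,255))
k,l,st,ce=cv2.connectedComponentsWithStats(m)
for i in range(1,k):
    if st[i,4]>60: print(st[i],ce[i],atz(w,ce[i],.148))
print(atz(w,(242.8,203.2),.148))
s=bot.read_state();p=s['position'];R=s['tcp_rot']
for d in (.0,.05): print(proj(w,p+R[:,2]*d))
```

```text
[ 437  155   75   97 3958] [466.9955 194.1425] [0.7306 0.1872 0.148 ]
[319 177  23  23 362] [330.1326 188.2569] [0.6347 0.1899 0.148 ]
[228 182  28  41 869] [241.3268 202.5903] [0.5727 0.1783 0.148 ]
[0.5738 0.1779 0.148 ]
[249.2532 238.3653]
[249.4797 206.1035]
```

Call:
{"method": "send_rows", "body": {"motion": [[[-2.5, 0, 6], 0], [[-2.5, 0, 12], 0], [[0, 0, 14], 0], [[0, 0, 14], 0], [[0, 0, 12], 0]]}}

```text
time_s: 16.28
position: [0.5764, 0.1792, 0.1491]
tcp_rot: [[1.0, 0.015, 0.005], [0.014, -0.999, 0.034], [0.006, -0.034, -0.999]]
force: [-0.1, 0.3, 0.1]
opening: 0.651
```

Call:
{"method": "send_rows", "body": {"motion": [[[0, 0, 8], 0], [[0, 0, 4], 0], [[0, 0, 0], 0], [[0, 0, 0], 0], [[0, 0, 0], 0]]}}

```text
time_s: 16.7
position: [0.5743, 0.1799, 0.1344]
tcp_rot: [[1.0, 0.015, 0.001], [0.015, -0.999, 0.034], [0.002, -0.034, -0.999]]
force: [-0.2, -0.2, 0.2]
opening: 0.649
```

```bash
python3 look.py w9 post_grip
```

```text
16.7 [0.5743 0.1799 0.1344] [-0.2201 -0.2074  0.2189] 0.6494851783060694 [ 5.7578 34.5503 90.6016  2.379  54.599   3.5166] 
 [[ 0.9999  0.0152  0.0013]
 [ 0.0151 -0.9993  0.0341]
 [ 0.0018 -0.0341 -0.9994]]
post_grip [([248.5, 250.2], 0.84), ([358.8, 221.4], 0.78), ([340.2, 336.5], 0.78)]
```

View pics/w9.png

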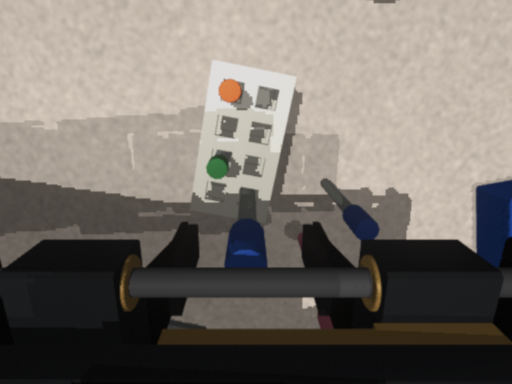

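Call:
{"method": "send_rows", "body": {"motion": [[[-0.5, 0, 2], 0], [[0, 0, 1], 0], [[0, 0, 0], 0], [[0, 0, 0], 0], [[0, 0, 0], 0]], "gripper": 1}}

```text
time_s: 17.22
position: [0.5753, 0.1801, 0.1332]
tcp_rot: [[1.0, 0.015, 0.006], [0.015, -0.999, 0.035], [0.006, -0.034, -0.999]]
force: [-0.1, 0.2, -0.1]
opening: 0.353
```

Call:
{"method": "send_rows", "body": {"motion": [[[0, 0, 0], 0], [[0, 0, 0], 0], [[0, 0, 0], 0], [[0, 0, 0], 0], [[0, 0, 0], 0]]}}

```text
time_s: 17.63
position: [0.5748, 0.18, 0.1333]
tcp_rot: [[1.0, 0.015, 0.005], [0.015, -0.999, 0.035], [0.005, -0.034, -0.999]]
force: [0.3, 0.1, 0.8]
opening: 0.218
```

Call:
{"method": "send_rows", "body": {"motion": [[[0, -0.1, -3], 0], [[0, -0.2, -6], 0], [[0, -0.4, -11], 0], [[0, -0.4, -12], 0], [[0, -0.4, -12], 0]]}}

```text
time_s: 18.05
position: [0.5727, 0.1795, 0.1767]
tcp_rot: [[1.0, 0.015, -0.002], [0.015, -0.999, 0.033], [-0.001, -0.033, -0.999]]
force: [0.8, -0.6, -1.7]
opening: 0.22
```

Call:
{"method": "send_rows", "body": {"motion": [[[0, -0.4, -12], 0], [[0, -0.4, -12], 0], [[0, -0.4, -12], 0], [[0, -0.4, -12], 0], [[0, -0.4, -12], 0]]}}

```text
time_s: 18.47
position: [0.5726, 0.1794, 0.2439]
tcp_rot: [[1.0, 0.015, 0.001], [0.015, -0.999, 0.033], [0.001, -0.033, -0.999]]
force: [-0.3, -0.3, -2.5]
opening: 0.222
```

Call:
{"method": "send_rows", "body": {"motion": [[[0, -0.4, -12], 0], [[0, -0.4, -10], 0], [[0, -0.2, -7], 0], [[0, 0, -3], 0], [[0, 0, 0], 0]]}}

```text
time_s: 18.88
position: [0.5736, 0.1795, 0.2844]
tcp_rot: [[1.0, 0.016, 0.009], [0.015, -0.999, 0.034], [0.01, -0.034, -0.999]]
force: [0.4, 0.8, -1.8]
opening: 0.219
```

```bash
python3 look.py w10 post_grip post_foot
python3 - <<'E'
from h import *
t=capture('scene'); cv2.imwrite('pics/sc10.png',t['image'])
print([x for x in place_of('scene','post_foot')][:3])
a=t['image'][80:280,200:460]
cv2.imwrite('pics/m10.png',cv2.resize(a,(780,600),interpolation=cv2.INTER_CUBIC))
E
```

```text
18.8833 [0.5736 0.1795 0.2844] [ 0.4472  0.7702 -1.7813] 0.2191727965227281 [ 5.762  24.2644 82.2242  1.9742 72.7935  4.306 ] 
 [[ 0.9998  0.0156  0.0093]
 [ 0.0153 -0.9993  0.034 ]
 [ 0.0098 -0.0339 -0.9994]]
post_grip [([249.2, 248.0], 0.95), ([313.8, 169.5], 0.88), ([300.6, 229.7], 0.65)]
post_foot [([300.7, 156.7], 0.86), ([284.3, 193.2], 0.7), ([248.6, 183.8], 0.56)]
[{'xy': [314.4, 176.1], 'p': 0.73}, {'xy': [316.9, 242.0], 'p': 0.56}, {'xy': [296.2, 240.4], 'p': 0.56}]
```

View pics/m10.png

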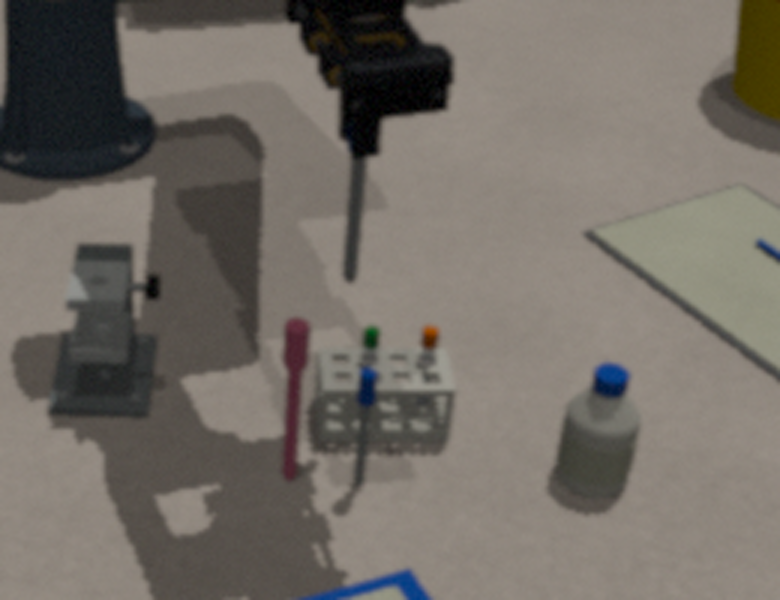

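View pics/w10.png

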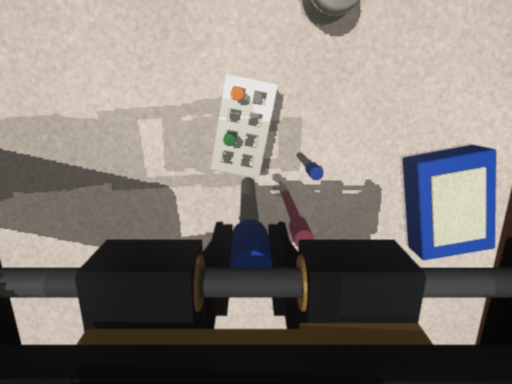

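```bash
python3 - <<'E'
from h import *
import pickle
np.set_printoptions(precision=4,suppress=True)
def hole(w,box,nm):
    x0,y0,x1,y1=box
    cv2.imwrite(f'pics/{nm}.png',cv2.resize(w['image'][y0:y1,x0:x1],None,fx=8,fy=8,interpolation=cv2.INTER_CUBIC))
w3=pickle.load(open('pics/w3.pkl','rb'));w4=pickle.load(open('pics/w4.pkl','rb'));w6=pickle.load(open('pics/w6.pkl','rb'));w10=pickle.load(open('pics/w10.pkl','rb'))
hole(w3,(210,170,290,220),'h3');hole(w4,(430,80,510,130),'h4')
print('w4',atz(w4,(460.5,110.2),.117),'w3',atz(w3,(248,197),.117))
print('foot',atz(w10,(248.6,183.8),.159),'grip',atz(w10,(249.2,248),.1515+.148-.008+.008))
s=capture('scene'); 
print(place_of('scene','upper_eye'),place_of('scene','lower_eye'))
print('proj eye scene',proj(s,(.4785,-.016,.117)), proj(s,(.5736,.1795,.159)))
hole({'image':s['image']},(215,140,265,220),'hs')
hole(w10,(215,150,285,230),'hf')
E
python3 - <<'E'
import cv2,numpy as np
a=[cv2.imread(f'pics/{n}.png') for n in ('h3','h4','hs','hf')]
a=[cv2.resize(x,(400,int(x.shape[0]*400/x.shape[1])))[:300] for x in a]
a=[np.vstack([x,np.zeros((300-x.shape[0],400,3),np.uint8)]) for x in a]
cv2.imwrite('pics/hm.png',np.vstack([np.hstack(a[:2]),np.hstack(a[2:])]))
E
```

```text
w4 [ 0.4778 -0.017   0.117 ] w3 [ 0.476  -0.0162  0.117 ]
foot [0.5742 0.1773 0.159 ] grip [0.5737 0.1809 0.2995]
[{'xy': [234.1, 175.0], 'p': 0.92}] [{'xy': [229.5, 190.0], 'p': 0.67}, {'xy': [340.2, 202.4], 'p': 0.55}]
proj eye scene [231.6189 173.1767] [315.062  173.0759]
```

View pics/hm.png

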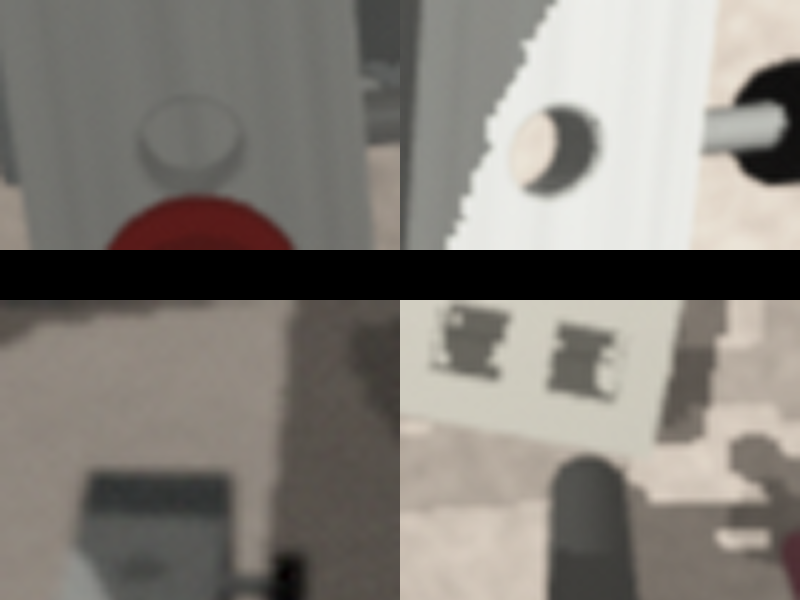

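Call:
{"method": "send_rows", "body": {"motion": [[[-3, 6, -0.2], 0], [[-6, 12, -0.4], 0], [[-7, 13.6, -0.5], 0], [[-7, 13.6, -0.5], 0], [[-7, 13.6, -0.5], 0]]}}

```text
time_s: 19.7
position: [0.5418, 0.1177, 0.2807]
tcp_rot: [[1.0, 0.02, 0.004], [0.02, -0.999, 0.033], [0.005, -0.033, -0.999]]
force: [-0.4, -1.1, -0.3]
opening: 0.222
```

Call:
{"method": "send_rows", "body": {"motion": [[[-7, 13.6, -0.5], 0], [[-7, 13.6, -0.5], 0], [[-7, 13.6, -0.5], 0], [[-7, 13.6, -0.5], 0], [[-7, 13.6, -0.5], 0]]}}

```text
time_s: 20.12
position: [0.5019, 0.0412, 0.2805]
tcp_rot: [[1.0, 0.019, 0.001], [0.018, -0.999, 0.031], [0.001, -0.031, -1.0]]
force: [-0.5, 0.2, -1.9]
opening: 0.218
```

Call:
{"method": "send_rows", "body": {"motion": [[[-7, 13.6, -0.5], 0], [[-7, 13.6, -0.5], 0], [[-6, 12, -0.5], 0], [[-5, 9, -0.4], 0], [[-3, 5, 0], 0]]}}

```text
time_s: 20.53
position: [0.4678, -0.0203, 0.2809]
tcp_rot: [[1.0, 0.015, -0.002], [0.015, -1.0, 0.028], [-0.002, -0.028, -1.0]]
force: [0.1, 0.0, -1.7]
opening: 0.224
```

Call:
{"method": "send_rows", "body": {"motion": [[[5, -2.5, 0], 0], [[4, -2, 0], 0], [[0, 0, 0], 0], [[0, 0, 0], 0], [[0, 0, 0], 0]]}}

```text
time_s: 20.95
position: [0.4768, -0.0162, 0.2813]
tcp_rot: [[1.0, 0.012, -0.001], [0.012, -1.0, 0.028], [-0.001, -0.028, -1.0]]
force: [0.5, 0.3, -1.4]
opening: 0.218
```

```bash
python3 look.py w11 post_foot upper_eye
python3 - <<'E'
from h import *
import pickle
np.set_printoptions(precision=4,suppress=True)
w=pickle.load(open('pics/w11.pkl','rb'))
s=capture('scene'); pickle.dump(s,open('pics/s11.pkl','wb'))
t=capture('top'); pickle.dump(t,open('pics/t11.pkl','wb'))
cv2.imwrite('pics/w11c.png',cv2.resize(w['image'][130:280,150:350],None,fx=4,fy=4,interpolation=cv2.INTER_CUBIC))
cv2.imwrite('pics/s11c.png',cv2.resize(s['image'][80:230,170:290],None,fx=4,fy=4,interpolation=cv2.INTER_CUBIC))
E
```

```text
20.95 [ 0.4768 -0.0162  0.2813] [ 0.4644  0.288  -1.4029] 0.21760843494709176 [-16.4044  14.5389  98.213    1.6402  67.7783 -17.7204] 
 [[ 0.9999  0.012  -0.0013]
 [ 0.012  -0.9995  0.028 ]
 [-0.0009 -0.028  -0.9996]]
post_foot [([246.0, 185.5], 0.84), ([370.8, 45.7], 0.69)]
upper_eye [([253.8, 172.5], 0.8)]
```

View pics/w11c.png

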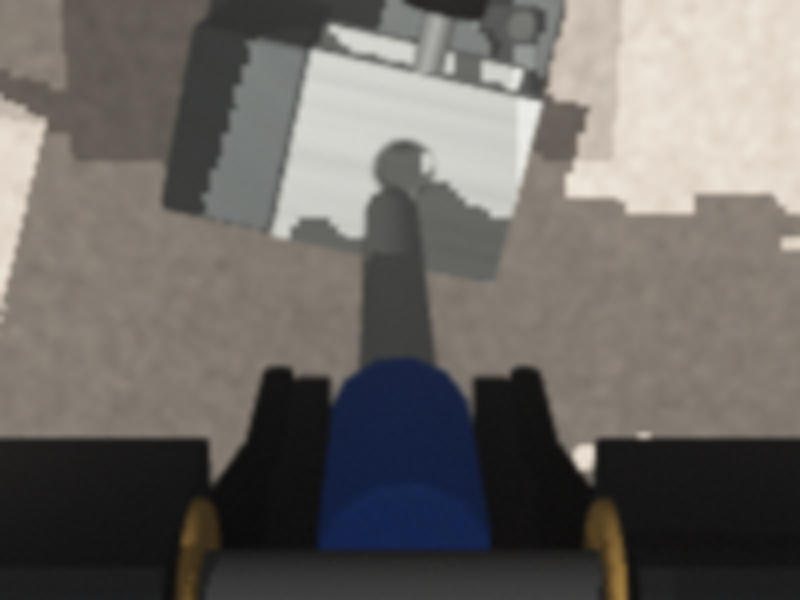

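View pics/s11c.png

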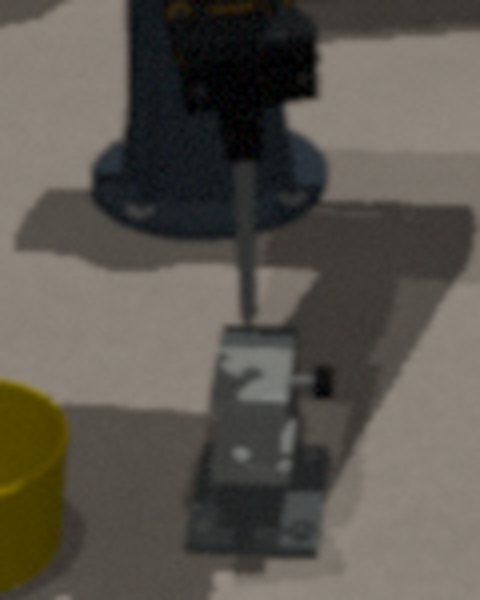

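Run:
```python
from h import *
import pickle
np.set_printoptions(precision=4,suppress=True)
w=pickle.load(open('pics/w11.pkl','rb'));s=pickle.load(open('pics/s11.pkl','rb'))
print('hole',atz(w,(251.25,171.25),.117),'foot',atz(w,(247,178.5),.156), 'rod@',atz(w,(249.4,218.75),.276))
K,R,t=P(w);print('cam',-R.T@t)
# bevel ring centre at z .161, r=6 ; foot ring r=4
for ex,ey in ((.4755,-.0175),(.477,-.0175),(.4755,-.016)):
    f=np.array([ex,ey,.156]); print(ex,ey,proj(w,f),proj(w,f+[0,0,.12]))
# sample rod intensity rows
g=cv2.cvtColor(w['image'],cv2.COLOR_BGR2GRAY).astype(int)
for r in (176,178,180,184,190,196,202,208,214): print(r,g[r,234:264].tolist())
print('scene foot/ top', proj(s,(.4768,-.0175,.156)),proj(s,(.4768,-.0165,.276)),proj(s,(.4775,-.0168,.117)))
```

```text
hole [ 0.4786 -0.0163  0.117 ] foot [ 0.4745 -0.0142  0.156 ] rod@ [ 0.477 -0.007  0.276]
cam [0.4766 0.0589 0.446 ]
0.4755 -0.0175 [248.0254 182.0022] [246.5989 236.2154]
0.477 -0.0175 [249.659  182.0224] [249.2582 236.2472]
0.4755 -0.016 [248.0433 180.4203] [246.6249 233.7559]
176 [207, 208, 208, 208, 208, 208, 208, 208, 206, 195, 166, 125, 93, 85, 86, 90, 97, 101, 103, 104, 101, 96, 96, 97, 103, 105, 106, 113, 159, 192]
178 [205, 206, 205, 206, 205, 206, 206, 205, 189, 161, 130, 98, 83, 78, 75, 73, 73, 81, 101, 109, 99, 97, 99, 101, 101, 101, 102, 102, 104, 114]
180 [203, 203, 203, 203, 203, 203, 201, 185, 138, 94, 88, 88, 86, 83, 80, 77, 74, 70, 75, 85, 95, 102, 103, 102, 103, 102, 103, 102, 103, 103]
184 [201, 202, 203, 203, 203, 202, 187, 142, 96, 90, 89, 87, 86, 84, 80, 77, 74, 71, 69, 70, 81, 95, 99, 100, 99, 100, 100, 100, 101, 101]
190 [101, 102, 104, 107, 108, 107, 99, 90, 89, 89, 88, 87, 85, 83, 81, 78, 75, 72, 69, 67, 68, 81, 96, 98, 98, 98, 99, 99, 99, 99]
196 [126, 124, 122, 122, 122, 118, 99, 73, 67, 65, 67, 67, 66, 66, 67, 67, 66, 66, 66, 66, 65, 73, 89, 100, 101, 100, 101, 100, 100, 100]
202 [120, 120, 121, 121, 123, 121, 97, 68, 65, 65, 65, 66, 66, 66, 66, 66, 65, 64, 65, 65, 65, 67, 83, 107, 119, 122, 123, 123, 121, 120]
208 [117, 117, 119, 120, 119, 108, 85, 66, 64, 64, 64, 64, 65, 65, 65, 65, 65, 65, 64, 64, 64, 64, 68, 97, 120, 122, 120, 121, 123, 125]
214 [119, 118, 118, 118, 118, 104, 78, 64, 63, 63, 63, 63, 64, 64, 65, 64, 63, 64, 63, 63, 62, 63, 64, 72, 98, 117, 119, 121, 122, 125]
scene foot/ top [230.4428 160.2505] [229.1077 118.3941] [231.2682 172.9924]
```

Call:
{"method": "send_rows", "body": {"motion": [[[1.5, 0.4, 4], 0], [[1.5, 0.4, 8], 0], [[0.5, 0.4, 10], 0], [[0, 0.3, 7], 0], [[0, 0, 3], 0]]}}

```text
time_s: 21.62
position: [0.481, -0.017, 0.2472]
tcp_rot: [[1.0, 0.012, 0.001], [0.012, -1.0, 0.027], [0.001, -0.027, -1.0]]
force: [0.2, -0.5, -2.7]
opening: 0.221
```

Call:
{"method": "send_rows", "body": {"motion": [[[0, 0, 0], 0], [[0, 0, 0], 0], [[0, 0, 0], 0], [[0, 0, 0], 0], [[0, 0, 0], 0]]}}

```text
time_s: 22.03
position: [0.4805, -0.0169, 0.2459]
tcp_rot: [[1.0, 0.012, -0.002], [0.012, -1.0, 0.028], [-0.002, -0.028, -1.0]]
force: [0.3, -0.1, -1.4]
opening: 0.222
```

```bash
cat > ins.py <<'E'
import sys
from h import *
import pickle
n=sys.argv[1]
w=pickle.load(open(f'pics/w{n}.pkl','rb'))
s=capture('scene'); pickle.dump(s,open(f'pics/s{n}.pkl','wb'))
print([place_of('scene',k)[:1] for k in ('post_foot','upper_eye')])
a=cv2.resize(w['image'][140:240,200:300],(500,500),interpolation=cv2.INTER_CUBIC)
b=cv2.resize(s['image'][100:220,200:270],(292,500),interpolation=cv2.INTER_CUBIC)
cv2.imwrite(f'pics/i{n}.png',np.hstack([a,b]))
E
python3 look.py w12 post_foot upper_eye; python3 ins.py 12
```

```text
22.0333 [ 0.4805 -0.0169  0.2459] [ 0.2746 -0.1149 -1.4071] 0.22188852702897394 [-16.3569  17.4031 100.4744   1.7013  62.6894 -17.8206] 
 [[ 0.9999  0.0118 -0.0019]
 [ 0.0118 -0.9995  0.028 ]
 [-0.0016 -0.0281 -0.9996]]
post_foot [([246.3, 184.4], 0.87), ([377.2, 40.8], 0.68)]
upper_eye [([246.7, 181.5], 0.85)]
[[{'xy': [296.3, 241.7], 'p': 0.81}], []]
```

View pics/i12.png

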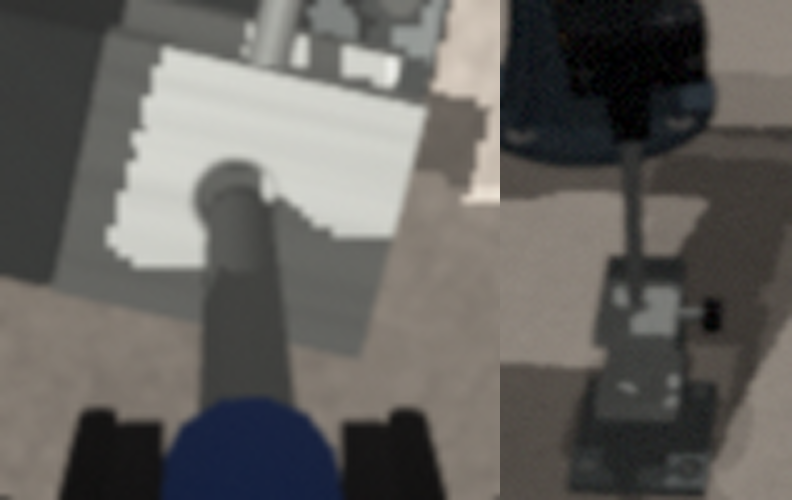

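Run:
```python
from h import *
import pickle
w=pickle.load(open('pics/w12.pkl','rb'))
x=w['image'][165:200,225:270].astype(float)
x=np.clip((x-50)*2.2,0,255).astype(np.uint8)
cv2.imwrite('pics/z12.png',cv2.resize(x,None,fx=16,fy=16,interpolation=cv2.INTER_CUBIC))
np.set_printoptions(precision=2,suppress=True)
# projected model: hole ring at z .117, foot ring etc.
for d in ((.4805,-.0169),): 
    print(proj(w,(d[0],d[1],.1206)),proj(w,(d[0],d[1],.117)),proj(w,(d[0],d[1]+.004,.1206)),proj(w,(d[0]+.006,d[1],.1256)),proj(w,(d[0],d[1]-.0075,.117)))
```

```text
[249.51 180.61] [249.52 179.63] [249.56 176.37] [256.14 182.08] [249.42 187.42]
```

View pics/z12.png

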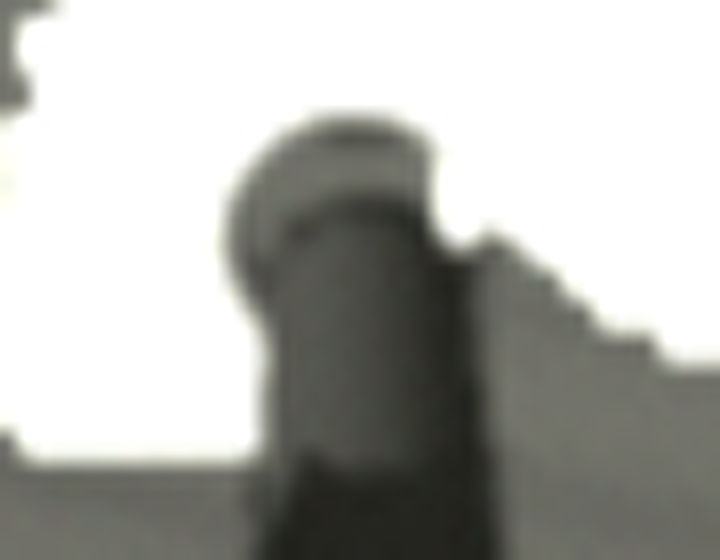

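Run:
```python
from h import *
import pickle
np.set_printoptions(precision=2,suppress=True)
for n,z0,rows in ((8,.008,None),(9,.008,None),(10,.159,None),(11,.156,None),(12,.1206,None)):
    w=pickle.load(open(f'pics/w{n}.pkl','rb'))
    hsv=cv2.cvtColor(w['image'],cv2.COLOR_BGR2HSV)
    m=cv2.inRange(hsv,(105,110,25),(130,255,255)); k,l,st,ce=cv2.connectedComponentsWithStats(m)
    i=min([i for i in range(1,k) if st[i,4]>300],key=lambda i:abs(ce[i][0]-247)+abs(ce[i][1]-230)*.3)
    out=[]
    for r in range(st[i,1]+8,st[i,1]+st[i,3],4):
        c=np.where(l[r]==i)[0]; out.append((r,(c.min()+c.max())/2,len(c)))
    print(n,st[i],out)
    # vertical line prediction slope at that place
    x,y=bot.read_state()['position'][:2] if n==12 else (0,0)
    c=ce[i]; p=atz(w,c,z0+.14); a=proj(w,p+[0,0,.02]);b=proj(w,p-[0,0,.1]); print('  grip pos',p*1000,'vert slope',(a[0]-b[0])/(a[1]-b[1]), 'foot px if vertical',proj(w,p-[0,0,.14]), proj(w,p-[0,0,.10]))
```

```text
8 [228 182  28  41 913] [(190, np.float64(242.5), 22), (194, np.float64(241.5), 24), (198, np.float64(242.0), 25), (202, np.float64(241.5), 26), (206, np.float64(241.5), 28), (210, np.float64(241.0), 27), (214, np.float64(240.5), 26), (218, np.float64(241.0), 21), (222, np.float64(240.5), 6)]
  grip pos [572.9  178.51 148.  ] vert slope -0.10767277168698339 foot px if vertical [245.73 163.71] [244.89 171.51]
9 [ 225  219   42   49 1683] [(227, np.float64(246.0), 29), (231, np.float64(246.0), 33), (235, np.float64(246.5), 34), (239, np.float64(246.0), 35), (243, np.float64(245.5), 36), (247, np.float64(246.0), 37), (251, np.float64(245.5), 38), (255, np.float64(245.5), 40), (259, np.float64(245.5), 40), (263, np.float64(245.5), 42), (267, np.float64(245.5), 40)]
  grip pos [572.84 181.87 148.  ] vert slope -0.023960173805157737 foot px if vertical [247.41 179.06] [247.12 191.06]
10 [ 229  220   44   48 1700] [(228, np.float64(250.0), 29), (232, np.float64(249.5), 34), (236, np.float64(250.0), 35), (240, np.float64(250.0), 37), (244, np.float64(250.5), 38), (248, np.float64(250.0), 39)
[... 441 characters left out ...]
.5), 40), (252, np.float64(250.0), 41), (256, np.float64(250.5), 42), (260, np.float64(250.5), 44), (264, np.float64(250.5), 44)]
  grip pos [477.41 -13.95 296.  ] vert slope -0.0017479403293802465 foot px if vertical [250.15 178.28] [250.13 190.51]
12 [ 229  220   44   48 1728] [(228, np.float64(249.5), 30), (232, np.float64(249.5), 34), (236, np.float64(249.5), 36), (240, np.float64(250.0), 37), (244, np.float64(250.0), 39), (248, np.float64(250.0), 39), (252, np.float64(250.0), 41), (256, np.float64(250.5), 42), (260, np.float64(250.0), 43), (264, np.float64(250.5), 44)]
  grip pos [481.15 -14.7  260.6 ] vert slope -0.0033691746757424142 foot px if vertical [250.24 178.29] [250.2  190.52]
```

Call:
{"method": "send_rows", "body": {"motion": [[[0, 0, -41], 0], [[0, 0, 0], 0], [[0, 0, 0], 0], [[0, 0, 0], 0], [[0, 0, 0], 0]]}}

```text
time_s: 22.75
position: [0.4799, -0.0179, 0.2872]
tcp_rot: [[1.0, 0.012, -0.004], [0.012, -1.0, 0.029], [-0.004, -0.029, -1.0]]
force: [0.3, 0.3, -2.6]
opening: 0.222
```

Call:
{"method": "send_rows", "body": {"motion": [[[0, 0, 30], 0], [[0, 0, 0], 0], [[0, 0, -30], 0], [[0, 0, 0], 0], [[0, 0, 0], 0]]}}

```text
time_s: 23.17
position: [0.4778, -0.0173, 0.2855]
tcp_rot: [[1.0, 0.012, -0.012], [0.012, -0.999, 0.031], [-0.011, -0.031, -0.999]]
force: [-0.9, -0.1, -2.4]
opening: 0.222
```

Call:
{"method": "send_rows", "body": {"motion": [[[30, 0, 0], 0], [[0, 0, 0], 0], [[-30, 0, 0], 0], [[0, 0, 0], 0], [[0, 0, 0], 0]]}}

```text
time_s: 23.58
position: [0.4776, -0.0171, 0.2846]
tcp_rot: [[1.0, 0.012, -0.014], [0.012, -0.999, 0.031], [-0.013, -0.032, -0.999]]
force: [0.7, 0.3, -0.9]
opening: 0.22
```

Call:
{"method": "send_rows", "body": {"motion": [[[0, 30, 0], 0], [[0, 0, 0], 0], [[0, -30, 0], 0], [[0, 0, 0], 0], [[0, 0, 0], 0]]}}

```text
time_s: 24.0
position: [0.4778, -0.0178, 0.2842]
tcp_rot: [[1.0, 0.01, -0.015], [0.011, -0.999, 0.032], [-0.014, -0.032, -0.999]]
force: [-0.2, 0.7, -1.6]
opening: 0.221
```

Call:
{"method": "send_rows", "body": {"motion": [[[0, 0, -8], 0], [[0, 0, -14], 0], [[0, 0, -16], 0], [[0, 0, -14], 0], [[0, 0, -8], 0]]}}

```text
time_s: 24.42
position: [0.4773, -0.0196, 0.3458]
tcp_rot: [[1.0, 0.01, -0.022], [0.011, -0.999, 0.034], [-0.021, -0.034, -0.999]]
force: [0.2, -0.7, -1.6]
opening: 0.221
```

Call:
{"method": "send_rows", "body": {"motion": [[[0, 0, 10], 0], [[0, 0, 20], 0], [[0, 0, 30], 0], [[0, 0, 5], 0], [[0, 0, 0], 0]]}}

```text
time_s: 24.83
position: [0.4785, -0.0189, 0.2809]
tcp_rot: [[1.0, 0.01, -0.012], [0.01, -0.999, 0.03], [-0.012, -0.031, -0.999]]
force: [0.4, -0.6, -1.3]
opening: 0.222
```

Call:
{"method": "send_rows", "body": {"motion": [[[8, 0, 0], 0], [[16, 0, 0], 0], [[20, 0, 0], 0], [[20, 0, 0], 0], [[20, 0, 0], 0]]}}

```text
time_s: 25.25
position: [0.5637, -0.0178, 0.2816]
tcp_rot: [[1.0, 0.008, -0.015], [0.009, -0.999, 0.031], [-0.015, -0.031, -0.999]]
force: [-0.1, -0.1, -1.4]
opening: 0.217
```

Call:
{"method": "send_rows", "body": {"motion": [[[14, 0, 0], 0], [[8, 0, 0], 0], [[0, 0, 0], 0], [[0, 0, 0], 0], [[0, 0, 0], 0]]}}

```text
time_s: 25.67
position: [0.5966, -0.0187, 0.285]
tcp_rot: [[1.0, 0.009, -0.002], [0.009, -1.0, 0.029], [-0.002, -0.029, -1.0]]
force: [-0.0, 0.6, -1.5]
opening: 0.222
```

Call:
{"method": "send_rows", "body": {"motion": [[[0, 0, -41], 0], [[0, 0, 0], 0], [[0, 0, 41], 0], [[0, 0, 0], 0], [[0, 0, 0], 0]]}}

```text
time_s: 26.08
position: [0.5954, -0.0189, 0.2899]
tcp_rot: [[1.0, 0.009, 0.002], [0.009, -1.0, 0.028], [0.002, -0.028, -1.0]]
force: [-0.1, 0.4, -0.5]
opening: 0.224
```

Call:
{"method": "send_rows", "body": {"motion": [[[0, 0, 41], 0], [[0, 0, 0], 0], [[0, 0, -41], 0], [[0, 0, 0], 0], [[0, 0, 0], 0]]}}

```text
time_s: 26.5
position: [0.5956, -0.0193, 0.2974]
tcp_rot: [[1.0, 0.009, 0.004], [0.008, -1.0, 0.027], [0.004, -0.027, -1.0]]
force: [-0.7, -0.0, -2.7]
opening: 0.221
```

Call:
{"method": "send_rows", "body": {"motion": [[[0, 0, 41], 0], [[0, 0, 0], 0], [[0, 0, -41], 0], [[0, 0, 0], 0], [[0, 0, 0], 0]]}}

```text
time_s: 26.92
position: [0.5987, -0.0201, 0.3095]
tcp_rot: [[1.0, 0.009, 0.016], [0.009, -1.0, 0.024], [0.017, -0.024, -1.0]]
force: [-1.1, 0.2, -3.1]
opening: 0.221
```

Call:
{"method": "send_rows", "body": {"motion": [[[0, 0, 41], 0], [[0, 0, 0], 0], [[0, 0, -30], 0], [[0, 0, 0], 0], [[0, 0, 0], 0]]}}

```text
time_s: 27.33
position: [0.6022, -0.0206, 0.3095]
tcp_rot: [[1.0, 0.01, 0.029], [0.009, -1.0, 0.021], [0.03, -0.021, -0.999]]
force: [-0.5, -0.1, -2.5]
opening: 0.223
```

Call:
{"method": "send_rows", "body": {"motion": [[[-8, 0, 1], 0], [[-16, 0, 2], 0], [[-20, 0, 3], 0], [[-20, 0, 3], 0], [[-20, 0, 3], 0]]}}

```text
time_s: 27.75
position: [0.5204, -0.0221, 0.2988]
tcp_rot: [[0.999, 0.011, 0.043], [0.01, -1.0, 0.018], [0.043, -0.017, -0.999]]
force: [-0.7, -0.0, -1.4]
opening: 0.221
```

Call:
{"method": "send_rows", "body": {"motion": [[[-16, 0, 4], 0], [[-10, 0, 4], 0], [[-5, 0, 2], 0], [[0, 0, 0], 0], [[0, 0, 0], 0]]}}

```text
time_s: 28.17
position: [0.4802, -0.0208, 0.2874]
tcp_rot: [[0.999, 0.011, 0.037], [0.01, -1.0, 0.019], [0.037, -0.019, -0.999]]
force: [0.7, -0.2, -1.7]
opening: 0.217
```

Call:
{"method": "send_rows", "body": {"motion": [[[0, 0, 30], 0], [[0, 0, 0], 0], [[0, 0, -30], 0], [[0, 0, 0], 0], [[0, 0, 0], 0]]}}

```text
time_s: 28.58
position: [0.4845, -0.0216, 0.2904]
tcp_rot: [[0.999, 0.011, 0.041], [0.01, -1.0, 0.018], [0.042, -0.017, -0.999]]
force: [-0.1, 0.5, -3.2]
opening: 0.218
```

Call:
{"method": "send_rows", "body": {"motion": [[[0, 0, 30], 0], [[0, 0, 0], 0], [[0, 0, -30], 0], [[0, 0, 0], 0], [[0, 0, 0], 0]]}}

```text
time_s: 29.0
position: [0.4875, -0.0221, 0.294]
tcp_rot: [[0.999, 0.012, 0.045], [0.011, -1.0, 0.017], [0.045, -0.016, -0.999]]
force: [-0.6, 0.6, -2.5]
opening: 0.219
```

```bash
cat > axis.py <<'E'
# fit post axis in wrist image: rod edges -> world axis x-tilt ; usage axis.py n
import sys
from h import *
import pickle
from scipy.optimize import least_squares
np.set_printoptions(precision=4,suppress=True)
n=sys.argv[1]
w=pickle.load(open(f'pics/w{n}.pkl','rb'))
img=cv2.GaussianBlur(w['image'],(3,3),0).astype(float)
K,R,t=P(w); C=-R.T@t
s=pickle.load(open(f'pics/st{n}.pkl','rb')) if len(sys.argv)<3 else None
rows=range(188,217,2); pts=[]
g=img.mean(axis=2)
for r in rows:
    gx=np.gradient(g[r]); 
    L=230+np.argmax(-gx[230:248])   # bright->dark
    Rr=249+np.argmax(gx[249:268])
    sub=lambda a,i:(i+0.5*(a[i-1]-a[i+1])/(a[i-1]-2*a[i]+a[i+1]+1e-9))
    L=sub(-gx,L);Rr=sub(gx,Rr); pts.append((r,(L+Rr)/2,Rr-L))
pts=np.array(pts); ok=abs(pts[:,2]-np.median(pts[:,2]))<3; pts=pts[ok]
p=np.polyfit(pts[:,0],pts[:,1],1); print('slope',p[0],'col@195',np.polyval(p,195),'n',len(pts),pts[:,2].round(1))
# plane of axis through camera: normal
d1=np.linalg.inv(K)@[np.polyval(p,180),180,1]; d2=np.linalg.inv(K)@[np.polyval(p,215),215,1]
nrm=R.T@np.cross(d1,d2); nrm/=np.linalg.norm(nrm)
# axis dir (tx,ty,-1) with n.dir=0 -> tx given ty
for ty in (-.02,0.,.02): print('ty',ty,'tx(foot dir)',(nrm[2]-nrm[1]*ty)/nrm[0])
E
for n in 9 10 11 12; do echo $n; python3 axis.py $n x; done; python3 look.py w13 post_foot; python3 axis.py 13 x
```

```text
9
slope -0.08037302670866867 col@195 248.170575742961 n 13 [19.  19.2 18.5 18.3 18.8 17.  17.3 17.1 17.4 17.7 17.9 18.1 18.4]
ty -0.02 tx(foot dir) 0.018305600169851784
ty 0.0 tx(foot dir) 0.019559412270788577
ty 0.02 tx(foot dir) 0.02081322437172537
10
slope 0.03812673490948704 col@195 247.94340518260555 n 15 [14.1 14.3 14.7 14.9 15.1 15.5 15.8 16.  16.5 16.9 17.  17.2 17.6 18.1
 19. ]
ty -0.02 tx(foot dir) -0.006204129838725736
ty 0.0 tx(foot dir) -0.007217684160696347
ty 0.02 tx(foot dir) -0.008231238482666959
11
slope 0.0429725965677406 col@195 247.8723432583592 n 15 [14.  14.9 15.4 15.3 15.5 15.7 16.  16.3 16.5 17.  17.2 17.4 17.7 18.2
 18.5]
ty -0.02 tx(foot dir) -0.018727298843560204
ty 0.0 tx(foot dir) -0.01976625885423387
ty 0.02 tx(foot dir) -0.02080521886490753
12
slope 0.03459521238350198 col@195 248.00836950806664 n 15 [14.  14.4 14.6 15.1 15.2 15.2 16.  16.4 16.7 17.  17.2 17.4 17.8 18.3
 18.4]
ty -0.02 tx(foot dir) -0.01667755434120118
ty 0.0 tx(foot dir) -0.017554130286129312
ty 0.02 tx(foot dir) -0.018430706231057446
29.0 [ 0.4875 -0.0221  0.294 ] [-0.6046  0.6089 -2.4995] 0.21897345193204387 [-16.8279  13.4273  97.5892   1.8329  66.7906 -18.1821] 
 [[ 0.9989  0.012   0.0453]
 [ 0.0112 -0.9998  0.017 ]
 [ 0.0455 -0.0165 -0.9988]]
post_foot [([247.9, 182.3], 0.91), ([346.8, 40.6], 0.91), ([229.8, 142.8], 0.72)]
slope 0.027586775290926294 col@195 248.49170519756805 n 15 [14.3 14.4 14.7 14.9 15.2 15.5 15.7 16.2 16.4 16.9 17.2 17.5 17.8 18.
 18.5]
ty -0.02 tx(foot dir) 0.03353359145895421
ty 0.0 tx(foot dir) 0.032798266185485814
ty 0.02 tx(foot dir) 0.03206294091201742
```

View pics/w13.png

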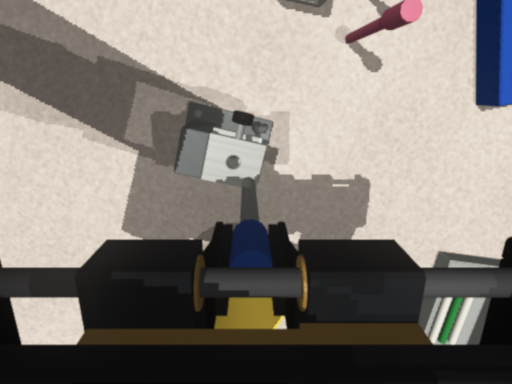

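Call:
{"method": "send_rows", "body": {"motion": [[[0, 8, 0], 0], [[0, 16, 0], 0], [[0, 18, 0], 0], [[0, 16, 0], 0], [[0, 10, 0], 0]]}}

```text
time_s: 29.52
position: [0.4875, -0.0916, 0.2918]
tcp_rot: [[0.999, 0.018, 0.044], [0.017, -1.0, 0.018], [0.044, -0.017, -0.999]]
force: [0.3, -0.1, -1.3]
opening: 0.219
```

Call:
{"method": "send_rows", "body": {"motion": [[[0, -35, 0], 0], [[0, -36, 0], 0], [[0, 0, 0], 0], [[0, 0, 0], 0], [[0, 0, 0], 0]]}}

```text
time_s: 29.93
position: [0.4869, -0.0259, 0.2912]
tcp_rot: [[0.999, 0.007, 0.042], [0.006, -1.0, 0.016], [0.042, -0.016, -0.999]]
force: [-0.1, -1.2, -1.3]
opening: 0.224
```

Call:
{"method": "send_rows", "body": {"motion": [[[0, 0, -15], 0], [[0, 0, -35], 0], [[0, 0, -35], 0], [[0, 0, 0], 0], [[0, 0, 0], 0]]}}

```text
time_s: 30.35
position: [0.482, -0.0305, 0.3768]
tcp_rot: [[0.999, 0.004, 0.034], [0.004, -1.0, 0.017], [0.034, -0.017, -0.999]]
force: [-0.7, 0.0, -1.9]
opening: 0.217
```

Call:
{"method": "send_rows", "body": {"motion": [[[0, 0, 4], 0], [[0, 0, 8], 0], [[0, 0, 8], 0], [[0, 0, 8], 0], [[0, 0, 8], 0]]}}

```text
time_s: 30.77
position: [0.4821, -0.0312, 0.3351]
tcp_rot: [[1.0, 0.002, 0.031], [0.001, -1.0, 0.017], [0.031, -0.017, -0.999]]
force: [-0.7, -0.3, -1.9]
opening: 0.223
```

Call:
{"method": "send_rows", "body": {"motion": [[[0, 0, 8], 0], [[0, 0, 8], 0], [[0, 0, 8], 0], [[0, 0, 4], 0], [[0, 0, 0], 0]]}}

```text
time_s: 31.18
position: [0.4798, -0.0295, 0.2982]
tcp_rot: [[1.0, 0.002, 0.019], [0.002, -1.0, 0.021], [0.019, -0.021, -1.0]]
force: [0.5, -0.8, -1.9]
opening: 0.223
```

Call:
{"method": "send_rows", "body": {"motion": [[[-0.6, -2.5, 3], 0], [[-0.6, -2.5, 6], 0], [[-0.6, -2.5, 8], 0], [[-0.6, -2.5, 8], 0], [[-0.6, -2.5, 8], 0]]}}

```text
time_s: 31.6
position: [0.4797, -0.016, 0.2651]
tcp_rot: [[1.0, 0.002, 0.026], [0.001, -1.0, 0.019], [0.026, -0.019, -0.999]]
force: [0.4, -0.3, -1.5]
opening: 0.222
```

Call:
{"method": "send_rows", "body": {"motion": [[[0, 0, 7], 0], [[0, 0, 4], 0], [[0, 0, 2], 0], [[0, 0, 0], 0], [[0, 0, 0], 0]]}}

```text
time_s: 32.02
position: [0.4784, -0.0143, 0.2481]
tcp_rot: [[1.0, 0.003, 0.021], [0.003, -1.0, 0.02], [0.021, -0.02, -1.0]]
force: [0.6, 0.7, -2.3]
opening: 0.22
```

```bash
python3 look.py w14 post_foot; python3 axis.py 14 x; python3 ins.py 14
python3 - <<'E'
from h import *
import pickle
w=pickle.load(open('pics/w14.pkl','rb'))
x=w['image'][160:202,225:275].astype(float)
x=np.clip((x-40)*1.8,0,255).astype(np.uint8)
cv2.imwrite('pics/z14.png',cv2.resize(x,None,fx=14,fy=14,interpolation=cv2.INTER_CUBIC))
E
```

```text
32.0167 [ 0.4784 -0.0143  0.2481] [ 0.5622  0.7333 -2.3272] 0.2196676428265815 [-16.0862  16.48   101.5098   1.6622  61.1839 -17.0421] 
 [[ 0.9998  0.0031  0.0211]
 [ 0.0027 -0.9998  0.0204]
 [ 0.0211 -0.0203 -0.9996]]
post_foot [([248.7, 183.6], 0.85), ([373.4, 41.8], 0.64)]
slope 0.016707397943931716 col@195 249.01491852413338 n 13 [14.  14.8 15.3 15.5 15.8 16.  16.4 16.7 17.  17.2 17.6 18.1 18.3]
ty -0.02 tx(foot dir) 0.013650364791245201
ty 0.0 tx(foot dir) 0.013285035781031775
ty 0.02 tx(foot dir) 0.012919706770818348
[[{'xy': [319.0, 240.5], 'p': 0.73}], [{'xy': [233.1, 171.8], 'p': 0.75}]]
```

View pics/i14.png

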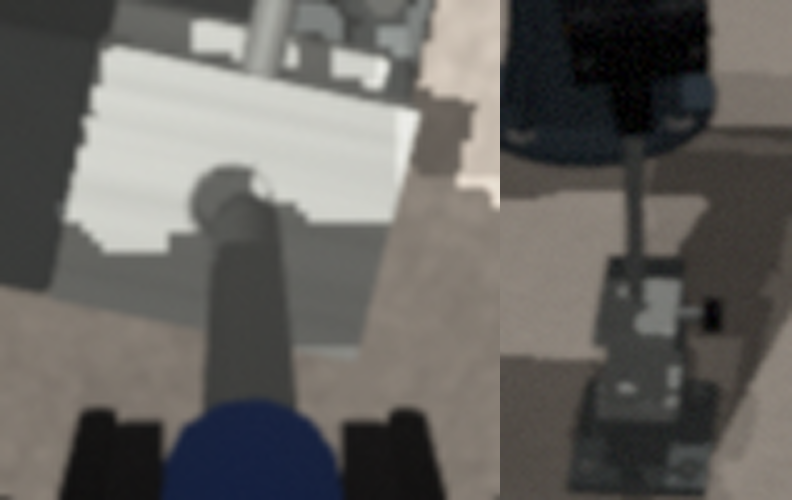

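View pics/z14.png

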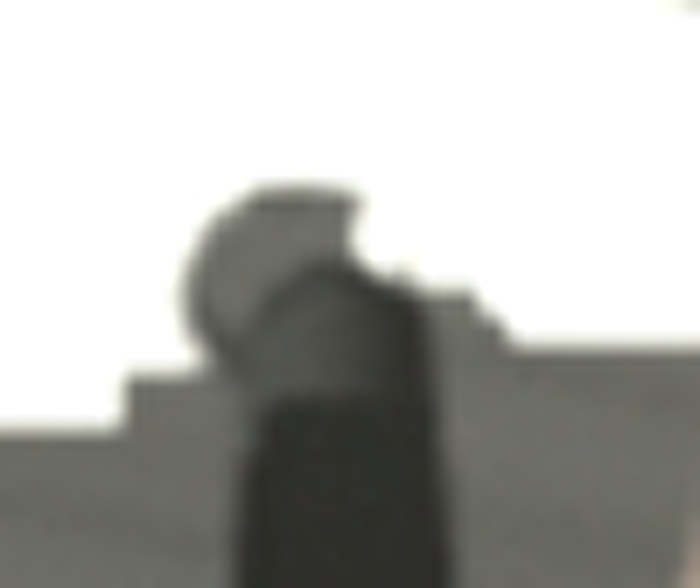

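Call:
{"method": "send_rows", "body": {"motion": [[[-1.2, 0, 0], 0], [[-0.8, 0, 0], 0], [[0, 0, 0], 0], [[0, 0, 0], 0], [[0, 0, 0], 0]]}}

```text
time_s: 32.68
position: [0.4767, -0.0147, 0.2495]
tcp_rot: [[1.0, 0.003, 0.024], [0.002, -1.0, 0.019], [0.024, -0.019, -1.0]]
force: [0.4, -0.3, -1.6]
opening: 0.222
```

Call:
{"method": "send_rows", "body": {"motion": [[[-0.05, 0, 2], 0], [[-0.05, 0.05, 2], 0], [[-0.05, 0.05, 2], 0], [[-0.05, 0.05, 2], 0], [[0, 0, 0], 0]]}}

```text
time_s: 33.1
position: [0.4768, -0.0147, 0.2406]
tcp_rot: [[1.0, 0.003, 0.024], [0.002, -1.0, 0.02], [0.024, -0.019, -1.0]]
force: [-0.9, 0.1, -1.4]
opening: 0.22
```

```bash
python3 look.py w15 post_foot; python3 axis.py 15 x
python3 - <<'E'
from h import *
import pickle
w=pickle.load(open('pics/w15.pkl','rb'))
x=w['image'][160:202,225:275].astype(float)
x=np.clip((x-40)*1.8,0,255).astype(np.uint8)
cv2.imwrite('pics/z15.png',cv2.resize(x,None,fx=14,fy=14,interpolation=cv2.INTER_CUBIC))
E
```

```text
33.1 [ 0.4768 -0.0147  0.2406] [-0.91    0.0966 -1.3559] 0.21964288597863107 [-16.1836  16.8629 102.3944   1.6912  59.7333 -17.1704] 
 [[ 0.9997  0.0028  0.0242]
 [ 0.0023 -0.9998  0.0195]
 [ 0.0242 -0.0195 -0.9995]]
post_foot [([250.2, 187.4], 0.87), ([376.0, 37.5], 0.82)]
slope 0.02819385380857083 col@195 248.8620670828676 n 13 [15.  14.6 15.2 15.6 15.8 16.  16.3 16.7 17.1 17.3 17.5 18.1 18.3]
ty -0.02 tx(foot dir) 0.013038273125214548
ty 0.0 tx(foot dir) 0.012463331839393198
ty 0.02 tx(foot dir) 0.011888390553571848
```

View pics/z15.png

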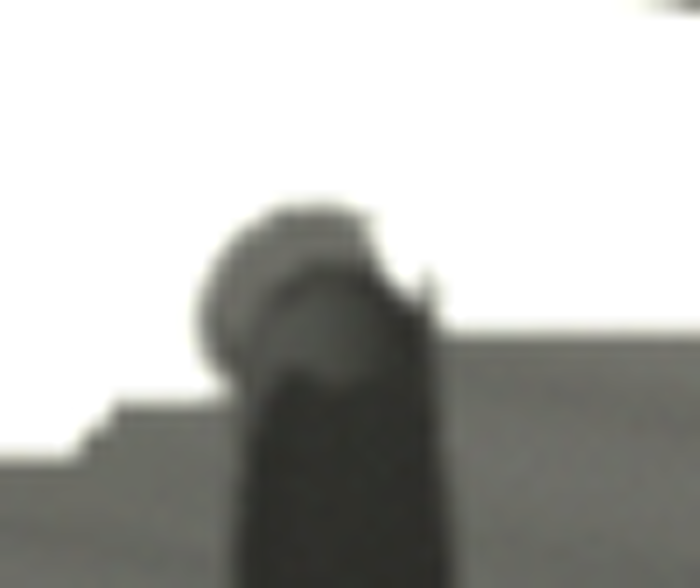

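Call:
{"method": "send_rows", "body": {"motion": [[[-0.9, -0.5, 0], 0], [[0, 0, 0], 0], [[0, 0, 0], 0], [[-0.05, 0.04, 2], 0], [[-0.05, 0.04, 2], 0]]}}

```text
time_s: 33.62
position: [0.4765, -0.0143, 0.2373]
tcp_rot: [[1.0, 0.003, 0.026], [0.002, -1.0, 0.019], [0.026, -0.019, -0.999]]
force: [-0.7, 0.3, -2.0]
opening: 0.219
```

Call:
{"method": "send_rows", "body": {"motion": [[[-0.05, 0.05, 2], 0], [[-0.05, 0.05, 2], 0], [[-0.05, 0.05, 2], 0], [[-0.05, 0.05, 2], 0], [[0, 0, 0], 0]]}}

```text
time_s: 34.03
position: [0.4762, -0.0143, 0.2278]
tcp_rot: [[1.0, 0.003, 0.025], [0.002, -1.0, 0.019], [0.025, -0.019, -0.999]]
force: [0.2, -0.9, -2.3]
opening: 0.223
```

```bash
python3 look.py w16; python3 axis.py 16 x; python3 ins.py 16
python3 - <<'E'
from h import *
import pickle
w=pickle.load(open('pics/w16.pkl','rb'))
x=w['image'][160:202,225:275].astype(float)
x=np.clip((x-40)*1.8,0,255).astype(np.uint8)
cv2.imwrite('pics/z16.png',cv2.resize(x,None,fx=14,fy=14,interpolation=cv2.INTER_CUBIC))
E
```

```text
34.0333 [ 0.4762 -0.0143  0.2278] [ 0.2267 -0.9124 -2.3485] 0.22311212983722584 [-16.1605  17.8273 103.4426   1.7287  57.6622 -17.216 ] 
 [[ 0.9997  0.0028  0.0252]
 [ 0.0023 -0.9998  0.0192]
 [ 0.0252 -0.0192 -0.9995]]
slope 0.046639576733926345 col@195 248.61429034434516 n 14 [17.  16.4 14.7 15.2 15.6 15.8 16.  16.4 16.8 17.1 17.4 17.8 18.1 18.3]
ty -0.02 tx(foot dir) 0.008075842300332476
ty 0.0 tx(foot dir) 0.007152411524729895
ty 0.02 tx(foot dir) 0.006228980749127313
[[{'xy': [317.7, 239.6], 'p': 0.69}], [{'xy': [233.5, 173.3], 'p': 0.84}]]
```

View pics/z16.png

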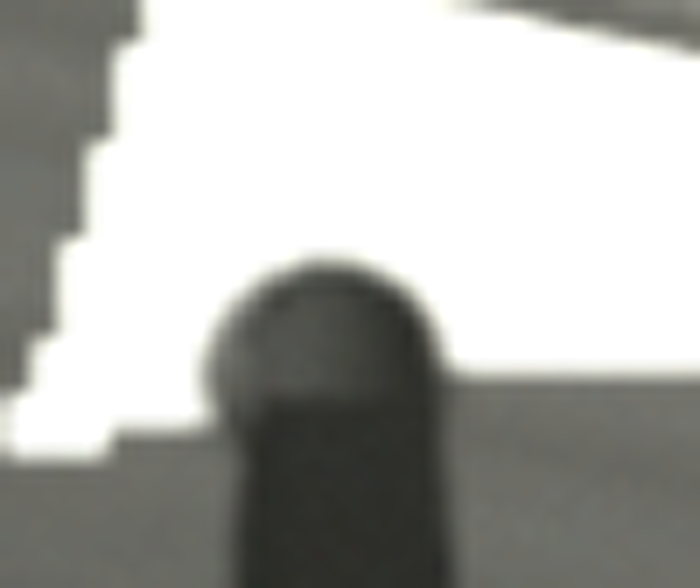

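Call:
{"method": "send_rows", "body": {"motion": [[[-0.9, 0, 0], 0], [[0, 0, 0], 0], [[0, 0, 0], 0], [[0, 0, 0], 0], [[0, 0, 0], 0]]}}

```text
time_s: 34.65
position: [0.4759, -0.0145, 0.2288]
tcp_rot: [[1.0, 0.003, 0.027], [0.002, -1.0, 0.019], [0.027, -0.019, -0.999]]
force: [-0.2, 0.8, -2.5]
opening: 0.219
```

Run:
```python
from h import *
import pickle
np.set_printoptions(precision=3,suppress=True)
print(bot.read_state()['position'],bot.read_state()['force'])
s=pickle.load(open('pics/s16.pkl','rb'))
g=s['image'].astype(float).mean(axis=2)
for r in range(132,172,3): print(r,g[r,222:242].round().astype(int).tolist())
for y in (-.0165,):
    print([proj(s,(.478,y,z)) for z in (.105,.117,.16,.22)])
x=s['image'][110:220,195:275]; x=np.clip(x.astype(float)*1.8,0,255).astype(np.uint8)
cv2.imwrite('pics/s16c.png',cv2.resize(x,None,fx=5,fy=5,interpolation=cv2.INTER_CUBIC))
```

```text
[ 0.476 -0.014  0.229] [-0.217  0.822 -2.496]
132 [33, 35, 33, 31, 29, 16, 9, 8, 5, 3, 1, 0, 4, 3, 13, 26, 30, 32, 35, 34]
135 [34, 33, 32, 33, 29, 24, 12, 5, 0, 3, 9, 8, 6, 3, 8, 20, 27, 25, 29, 37]
138 [27, 28, 29, 29, 29, 24, 12, 9, 10, 9, 13, 20, 17, 30, 40, 51, 60, 62, 60, 62]
141 [74, 76, 75, 78, 79, 79, 76, 67, 57, 50, 47, 50, 62, 69, 67, 60, 56, 56, 59, 56]
144 [77, 77, 77, 78, 78, 80, 79, 70, 59, 52, 52, 51, 57, 61, 58, 59, 57, 57, 57, 57]
147 [131, 132, 131, 130, 129, 132, 129, 113, 80, 57, 50, 58, 71, 90, 98, 102, 103, 103, 103, 103]
150 [132, 132, 132, 132, 132, 131, 128, 112, 83, 56, 50, 58, 79, 102, 111, 114, 113, 115, 114, 116]
153 [130, 129, 129, 130, 128, 130, 125, 111, 83, 54, 50, 59, 83, 106, 113, 114, 113, 116, 114, 114]
156 [129, 129, 129, 129, 129, 129, 125, 113, 81, 55, 51, 59, 83, 103, 110, 112, 110, 112, 112, 112]
159 [130, 131, 129, 128, 128, 126, 126, 116, 89, 63, 51, 57, 78, 101, 110, 113, 112, 114, 112, 112]
162 [130, 127, 124, 102, 67, 44, 44, 46, 48, 48, 50, 52, 47, 49, 47, 47, 49, 48, 49, 45]
165 [129, 126, 109, 76, 47, 38, 37, 40, 42, 49, 48, 48, 45, 39, 35, 36, 39, 38, 37, 39]
168 [126, 119, 97, 70, 61, 63, 58, 58, 51, 49, 48, 48, 51, 58, 62, 62, 62, 62, 64, 59]
171 [124, 107, 77, 62, 61, 61, 61, 57, 54, 49, 52, 54, 75, 101, 118, 119, 120, 121, 122, 117]
[array([231.562, 176.883]), array([231.405, 173.088]), array([230.832, 159.145]), array([229.992, 138.742])]
```

View pics/s16c.png

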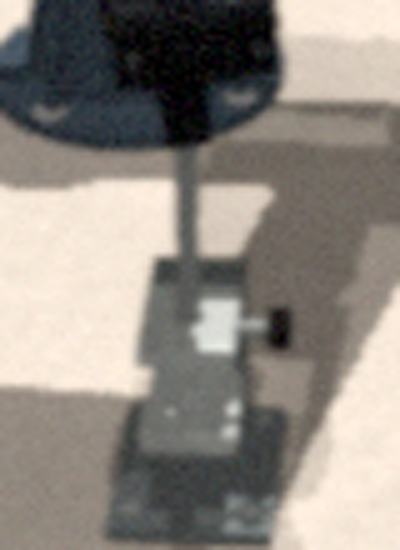

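Call:
{"method": "send_rows", "body": {"motion": [[[-0.6, 0, 0.5], 0], [[-0.2, 0, 1], 0], [[-0.1, 0, 2], 0], [[-0.1, 0.1, 2], 0], [[-0.1, 0.1, 2], 0]]}}

```text
time_s: 35.07
position: [0.4753, -0.0146, 0.2212]
tcp_rot: [[1.0, 0.003, 0.029], [0.002, -1.0, 0.018], [0.029, -0.018, -0.999]]
force: [-0.0, 0.2, -2.3]
opening: 0.221
```

```bash
python3 look.py w17; python3 axis.py 17 x
python3 - <<'E'
from h import *
import pickle
w=pickle.load(open('pics/w17.pkl','rb'))
x=w['image'][160:202,225:275].astype(float)
x=np.clip((x-40)*1.8,0,255).astype(np.uint8)
cv2.imwrite('pics/z17.png',cv2.resize(x,None,fx=14,fy=14,interpolation=cv2.INTER_CUBIC))
E
```

```text
35.0667 [ 0.4753 -0.0146  0.2212] [-0.0296  0.158  -2.306 ] 0.22076258764777273 [-16.2279  18.2316 104.1676   1.7622  56.3184 -17.344 ] 
 [[ 0.9996  0.003   0.0288]
 [ 0.0024 -0.9998  0.0183]
 [ 0.0289 -0.0182 -0.9994]]
slope 0.03785386937672178 col@195 248.73316983976372 n 15 [17.1 16.8 15.9 15.  15.2 15.6 15.8 16.  16.4 16.8 17.  17.4 17.7 18.2
 18.3]
ty -0.02 tx(foot dir) 0.014473323447179552
ty 0.0 tx(foot dir) 0.013713653238520227
ty 0.02 tx(foot dir) 0.012953983029860904
```

View pics/z17.png

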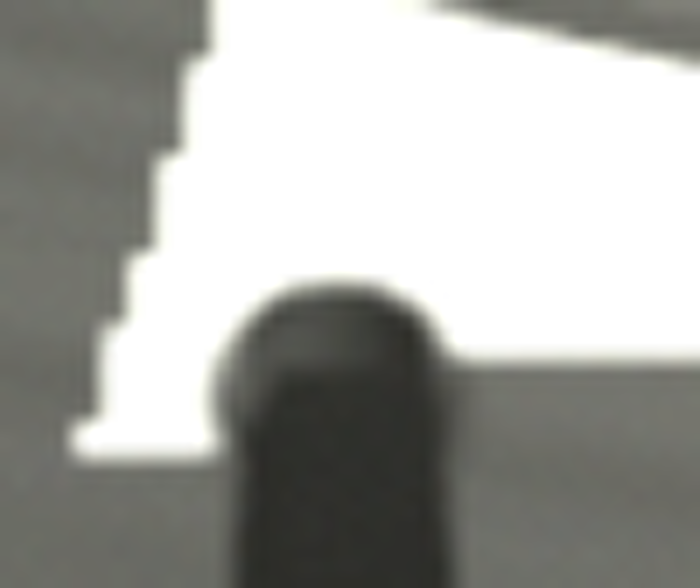

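Call:
{"method": "send_rows", "body": {"motion": [[[-1.2, 0, 0], 0], [[-0.6, 0, 1], 0], [[-0.1, 0.1, 2.5], 0], [[-0.1, 0.1, 2.5], 0], [[-0.1, 0.1, 2.5], 0]]}}

```text
time_s: 35.53
position: [0.4737, -0.0148, 0.2118]
tcp_rot: [[1.0, 0.003, 0.03], [0.002, -1.0, 0.018], [0.03, -0.018, -0.999]]
force: [-0.0, 0.6, -0.9]
opening: 0.225
```

Call:
{"method": "send_rows", "body": {"motion": [[[-0.1, 0.05, 2.5], 0], [[-0.1, 0.05, 2.5], 0], [[-0.1, 0.05, 2.5], 0], [[-0.1, 0.05, 2], 0], [[0, 0, 0], 0]]}}

```text
time_s: 35.95
position: [0.4738, -0.0149, 0.2006]
tcp_rot: [[1.0, 0.003, 0.03], [0.002, -1.0, 0.018], [0.03, -0.018, -0.999]]
force: [0.5, -0.1, -1.8]
opening: 0.222
```

```bash
python3 look.py w18; python3 axis.py 18 x
python3 - <<'E'
from h import *
import pickle
w=pickle.load(open('pics/w18.pkl','rb'))
x=w['image'][170:212,225:275].astype(float)
x=np.clip((x-40)*1.8,0,255).astype(np.uint8)
cv2.imwrite('pics/z18.png',cv2.resize(x,None,fx=14,fy=14,interpolation=cv2.INTER_CUBIC))
E
```

```text
35.95 [ 0.4738 -0.0149  0.2006] [ 0.5379 -0.1388 -1.7853] 0.22208700406005613 [-16.3335  19.8999 105.7887   1.8731  52.991  -17.5728] 
 [[ 0.9996  0.0025  0.0297]
 [ 0.002  -0.9998  0.0185]
 [ 0.0297 -0.0184 -0.9994]]
slope 0.01402122545204744 col@195 249.21094471465213 n 13 [14.2 14.6 15.1 15.7 16.3 16.4 16.5 16.8 17.  17.3 17.6 18.1 18.6]
ty -0.02 tx(foot dir) 0.023514144284353278
ty 0.0 tx(foot dir) 0.02320961459893505
ty 0.02 tx(foot dir) 0.02290508491351682
```

View pics/z18.png

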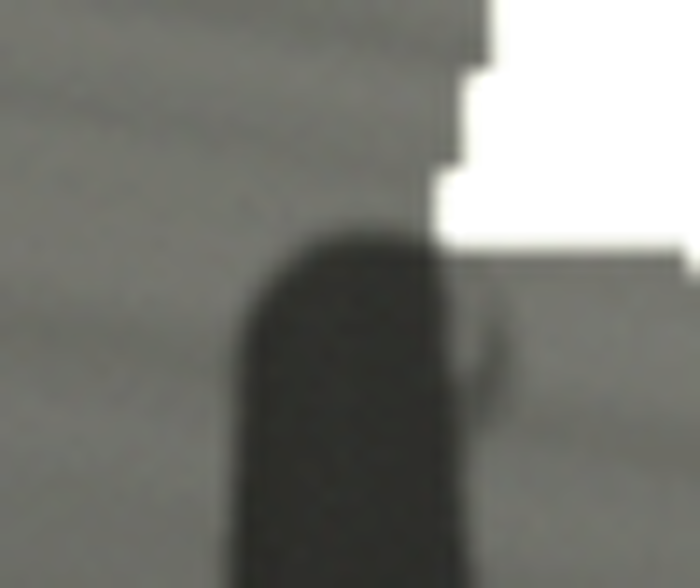

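Call:
{"method": "send_rows", "body": {"motion": [[[0.7, 0, 0], 0], [[0, 0, 0.5], 0], [[-0.1, 0.05, 2.5], 0], [[-0.1, 0.05, 2.5], 0], [[-0.1, 0.05, 2.5], 0]]}}

```text
time_s: 36.42
position: [0.4742, -0.0149, 0.1926]
tcp_rot: [[1.0, 0.003, 0.029], [0.002, -1.0, 0.018], [0.029, -0.018, -0.999]]
force: [-0.9, 0.6, -1.9]
opening: 0.22
```

Call:
{"method": "send_rows", "body": {"motion": [[[-0.1, 0.05, 2], 0], [[0, 0, 0], 0], [[0, 0, 0], 0], [[0, 0, 0], 0], [[0, 0, 0], 0]]}}

```text
time_s: 36.83
position: [0.4741, -0.0149, 0.1896]
tcp_rot: [[1.0, 0.003, 0.029], [0.002, -1.0, 0.018], [0.029, -0.018, -0.999]]
force: [0.1, 0.4, -1.0]
opening: 0.218
```

```bash
python3 look.py w19; python3 axis.py 19 x
python3 - <<'E'
from h import *
import pickle
w=pickle.load(open('pics/w19.pkl','rb'))
s=capture('scene');pickle.dump(s,open('pics/s19.pkl','wb'))
x=w['image'][170:212,225:275].astype(float)
x=np.clip((x-40)*1.8,0,255).astype(np.uint8)
y=s['image'][145:215,205:260].astype(float); y=np.clip(y*1.8,0,255).astype(np.uint8)
y=cv2.resize(y,(440,560),interpolation=cv2.INTER_CUBIC)
x=cv2.resize(x,(360,302),interpolation=cv2.INTER_CUBIC); x=np.vstack([x,np.zeros((258,360,3),np.uint8)])
cv2.imwrite('pics/z19.png',np.hstack([x,y]))
E
```

```text
36.8333 [ 0.4741 -0.0149  0.1896] [ 0.1141  0.3802 -0.9993] 0.2175121550235677 [-16.3147  20.9562 106.4049   1.887   51.3675 -17.6197] 
 [[ 0.9996  0.0028  0.0288]
 [ 0.0022 -0.9998  0.0184]
 [ 0.0288 -0.0183 -0.9994]]
slope 0.01577465935818049 col@195 249.125428750444 n 11 [14.7 15.5 15.7 16.2 17.  16.9 17.1 17.3 17.8 18.3 18.4]
ty -0.02 tx(foot dir) 0.02191788550056313
ty 0.0 tx(foot dir) 0.021575827332224264
ty 0.02 tx(foot dir) 0.0212337691638854
```

View pics/z19.png

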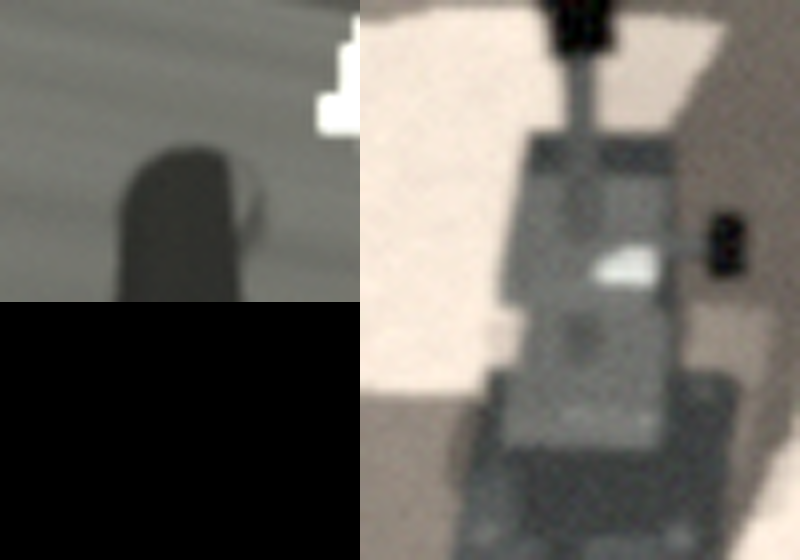

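Call:
{"method": "send_rows", "body": {"motion": [[[1.0, 0, 0], 0], [[0, 0, 0.5], 0], [[-0.1, 0.05, 1.5], 0], [[-0.1, 0.05, 1.5], 0], [[-0.1, 0.05, 1.5], 0]]}}

```text
time_s: 37.35
position: [0.4751, -0.015, 0.1847]
tcp_rot: [[1.0, 0.003, 0.029], [0.002, -1.0, 0.018], [0.029, -0.018, -0.999]]
force: [-0.1, -0.1, -1.1]
opening: 0.22
```

Call:
{"method": "send_rows", "body": {"motion": [[[-0.1, 0.05, 1.5], 0], [[-0.1, 0.05, 1.5], 0], [[-0.1, 0.05, 1.5], 0], [[0, 0, 0], 0], [[0, 0, 0], 0]]}}

```text
time_s: 37.77
position: [0.4745, -0.015, 0.179]
tcp_rot: [[1.0, 0.003, 0.028], [0.002, -1.0, 0.018], [0.028, -0.018, -0.999]]
force: [0.8, -0.7, -1.4]
opening: 0.216
```

```bash
cat > v.py <<'E'
import sys
from h import *
import pickle
n=sys.argv[1]
w=pickle.load(open(f'pics/w{n}.pkl','rb'))
s=capture('scene');pickle.dump(s,open(f'pics/s{n}.pkl','wb'))
x=w['image'][170:212,225:275].astype(float)
x=np.clip((x-40)*1.8,0,255).astype(np.uint8)
y=s['image'][145:215,205:260].astype(float); y=np.clip(y*1.8,0,255).astype(np.uint8)
y=cv2.resize(y,(440,560),interpolation=cv2.INTER_CUBIC)
x=cv2.resize(x,(360,302),interpolation=cv2.INTER_CUBIC); x=np.vstack([x,np.zeros((258,360,3),np.uint8)])
cv2.imwrite(f'pics/z{n}.png',np.hstack([x,y]))
E
python3 look.py w20; python3 axis.py 20 x; python3 v.py 20
```

```text
37.7667 [ 0.4745 -0.015   0.179 ] [ 0.8022 -0.6699 -1.3828] 0.21609717764387407 [-16.3058  21.998  106.9757   1.9141  49.7978 -17.6775] 
 [[ 0.9996  0.0029  0.028 ]
 [ 0.0024 -0.9998  0.0184]
 [ 0.028  -0.0183 -0.9994]]
slope 0.018163497558588575 col@195 249.0140714715503 n 9 [15.1 16.  16.1 16.6 17.4 17.6 17.8 17.9 18.4]
ty -0.02 tx(foot dir) 0.020107910100049798
ty 0.0 tx(foot dir) 0.01971959228790118
ty 0.02 tx(foot dir) 0.01933127447575256
```

View pics/z20.png

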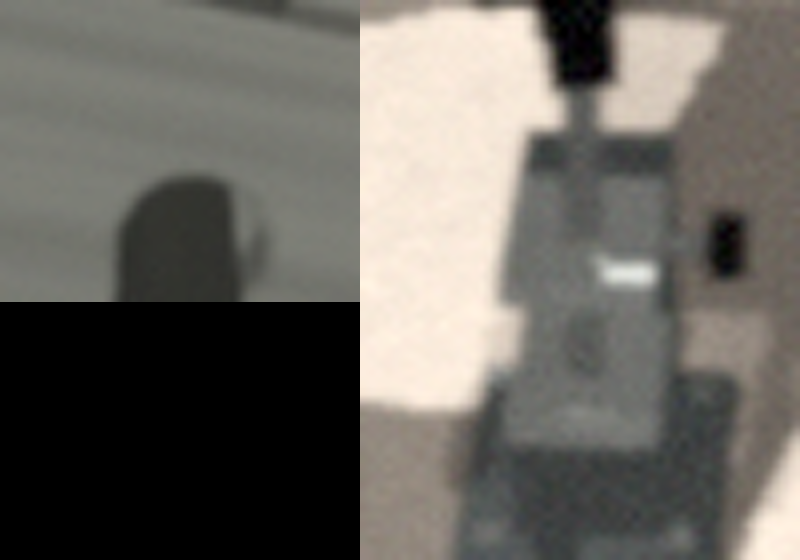

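Call:
{"method": "send_rows", "body": {"motion": [[[0.5, 0, 1], 0], [[-0.05, 0.05, 2], 0], [[-0.1, 0.05, 2.5], 0], [[-0.1, 0.05, 2.5], 0], [[-0.1, 0.05, 2.5], 0]]}}

```text
time_s: 38.28
position: [0.4754, -0.015, 0.1684]
tcp_rot: [[1.0, 0.003, 0.029], [0.002, -1.0, 0.018], [0.029, -0.018, -0.999]]
force: [0.7, 0.4, -2.8]
opening: 0.224
```

Call:
{"method": "send_rows", "body": {"motion": [[[-0.1, 0.05, 2.5], 0], [[-0.1, 0.05, 2.5], 0], [[-0.1, 0.05, 2.5], 0], [[-0.05, 0.05, 1.5], 0], [[0, 0, 0], 0]]}}

```text
time_s: 38.7
position: [0.475, -0.0151, 0.1575]
tcp_rot: [[1.0, 0.003, 0.028], [0.002, -1.0, 0.018], [0.028, -0.018, -0.999]]
force: [0.6, -0.2, -1.6]
opening: 0.221
```

Call:
{"method": "send_rows", "body": {"motion": [[[0, 0, 0.5], 0], [[0, 0, 0], 0], [[0, 0, 0], 0], [[0, 0, 0], 0], [[0, 0, 0], 0]]}}

```text
time_s: 39.12
position: [0.4752, -0.0151, 0.157]
tcp_rot: [[1.0, 0.003, 0.028], [0.002, -1.0, 0.018], [0.028, -0.018, -0.999]]
force: [-0.4, -0.1, -2.2]
opening: 0.219
```

```bash
python3 look.py w21
python3 - <<'E'
from h import *
s=capture('scene'); t=capture('top'); w=cv2.imread('pics/w21.png')
print([place_of('scene',k)[:3] for k in ('post_foot','post_grip')])
a=s['image'][130:260,150:430].astype(float);a=np.clip(a*1.6,0,255).astype(np.uint8)
a=cv2.resize(a,(700,325),interpolation=cv2.INTER_CUBIC)
b=np.hstack([cv2.resize(t['image'][110:300,50:400],(350,270)),cv2.resize(w,(350,270))])
cv2.imwrite('pics/f21.png',np.vstack([a,b]))
c=s['image'][140:225,205:265].astype(float);c=np.clip(c*2,0,255).astype(np.uint8)
cv2.imwrite('pics/f21c.png',cv2.resize(c,None,fx=7,fy=7,interpolation=cv2.INTER_CUBIC))
print([proj(s,(.478,-.0165,z)) for z in (.01,.032,.05,.062)])
E
```

```text
39.1167 [ 0.4752 -0.0151  0.157 ] [-0.4396 -0.1012 -2.248 ] 0.2187319178253177 [-16.2961  24.1994 108.1599   2.0203  46.3926 -17.827 ] 
 [[ 0.9996  0.0029  0.0284]
 [ 0.0024 -0.9998  0.0183]
 [ 0.0284 -0.0182 -0.9994]]
[[{'xy': [297.9, 241.2], 'p': 0.57}, {'xy': [315.7, 240.1], 'p': 0.45}, {'xy': [230.7, 199.2], 'p': 0.43}], [{'xy': [299.2, 194.1], 'p': 0.81}, {'xy': [320.1, 209.7], 'p': 0.67}, {'xy': [231.4, 155.3], 'p': 0.65}]]
[array([232.74071709, 205.54283659]), array([232.47630225, 199.11636418]), array([232.25617303, 193.76623214]), array([232.10748194, 190.15236851])]
```

View pics/f21.png

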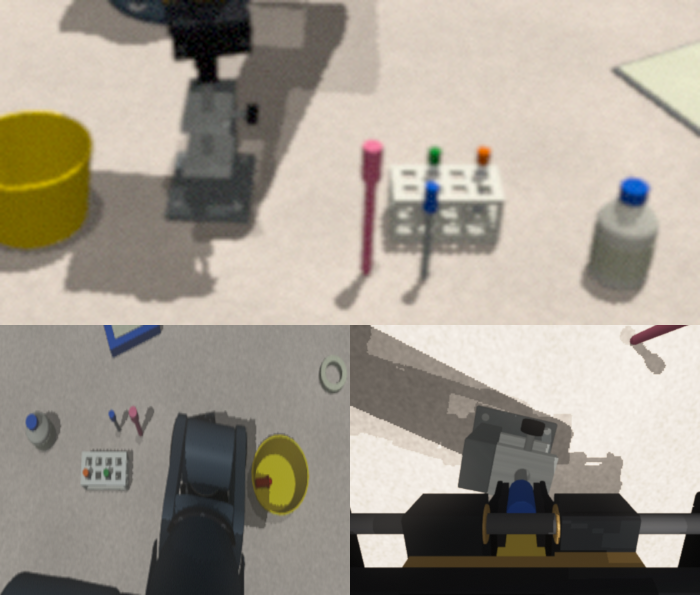

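View pics/f21c.png

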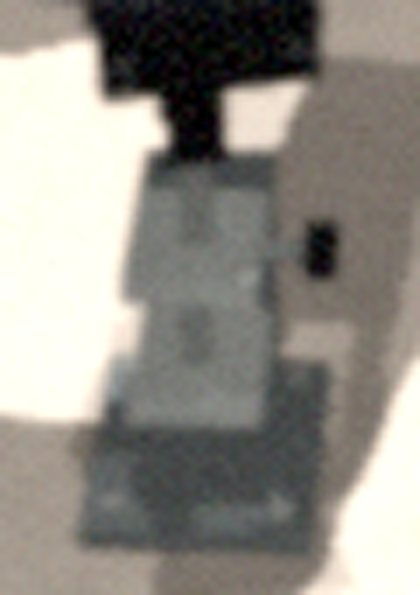

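Run:
```python
from h import *
s=bot.read_state(); print(s['time_s'],s['position'],s['force'],s['opening'])
print(bot.hand_in())
```

```text
39.3667 [ 0.47514123 -0.01511367  0.15698346] [-0.09060223 -0.82209195 -1.12970307] 0.22072427939044045
the job is handed in; nothing more can be done
None
```

I pulled the red plug and dropped it in the yellow tub. Then I threaded the large blue-gripped post from the rack through both eyes of the bracket and handed in at 39.4 s, still gripping it.

**Last checks**
- **Plug:** it shows red inside the tub in the top view.
- **Post height:** the foot works out at z ≈ 32 mm, about 18 mm below the lower eye and about 22 mm above the base plate. This comes from the tool height. The trained network's third-ranked foot detection (p 0.43) lies about 2 px sideways from the projected point, at the same row. Its two higher-ranked detections were the pink and small blue look-alikes.
- **Force and grip:** force was about 1–2 N, close to the post's own weight. The opening was 0.22, consistent with the 20 mm grip.
- **Bystanders:** both tubes, the bottle, the tape and the two look-alikes (pink, and small blue) look undisturbed.

**Not ideal or not confirmed**
- **Tilt:** the tool's tilt drifted during moves and could only be partly corrected. The post leans roughly 1–1.5°, about 20 mrad in x by image and an estimated 16 mrad in y.
- **Off-centre:** at the last close look the post sat toward the −x side of the upper hole, though no jamming force appeared.
- **Foot not seen directly:** the foot below the lower eye is too dark to make out clearly in the scene picture, so its position rests on the measurements above.

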